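# Lay out the cruet for refilling

### The job

Get everything ready for refilling the cruet: stand the glass cruet in the middle of the round cork mat and the amber oil bottle in the middle of the white tile, and put the green muffin cup on the worktop in line with mat and tile, halfway between them. The cruet's stopper goes into the green cup and the black funnel goes, spout down and fully seated, into the cruet's open neck. Keep cruet and bottle upright and set them down without dropping them, and leave the pepper mill, the yellow muffin cup and the blue mug standing where they are.

Things in the scene. Friction and masses are not known exactly. Their poses are not given: they have to be found in the camera images.
- cruet: small empty clear-glass cruet, upright. Round body 62 mm in diameter up to 46 mm, shoulder narrowing to a straight round neck 28 mm in diameter from 71 mm up to the mouth at 112 mm (slight rounded lip, 30 mm in diameter, at the top). The bore of the neck is 20 mm wide and 47 mm deep. About 0.2 to 0.3 kg. Its stopper is in the neck at the start. Origin: centre of the underside; z up.
- stopper: bar-top stopper, 40 mm long: cork shank 14 to 18 mm in diameter, 24 mm long, below; dark wooden disc head 26 mm in diameter, 16 mm high, above. At the start it sits loosely in the cruet's neck, the head resting on the mouth, so that it lifts straight out. Origin: on its axis, halfway along its length (20 mm below the top of the head); z runs along it towards the head.
- oil_bottle: amber-glass oil bottle with a blank paper label and a black screw cap, 186 mm tall, upright. Body 58 mm in diameter up to 100 mm; neck 27 mm in diameter from 140 to 160 mm, cap 29 mm in diameter from 160 to 186 mm. About 0.28 to 0.52 kg. Origin: centre of the underside; z up.
- green_cup: green silicone muffin cup, open side up: fluted, 65 mm in outer diameter at the rim, about 52 mm at the foot, 36 mm tall, wall 3 mm, floor 3 mm, stiff enough to be picked up across the rim with a light grip. 35 g. Origin: centre of the underside; z up.
- funnel: black plastic funnel, 88 mm long: collar 65 mm in diameter over the top 20 mm (from 68 to 88 mm), cone below it, narrowing to a spout that tapers from 16 mm in diameter at 42 mm to 10 mm at its tip. At the start it stands spout down and upright in a blue mug. About 35 to 50 g. Seated in the cruet its cone rests on the mouth and its tip is about 68 mm above the cruet's underside. Origin: centre of the spout's tip; z up to the wide end.
- cork_mat: round cork mat, 96 mm in diameter, 6 mm thick, fixed to the worktop. Origin: centre of the underside, on the worktop. Its own y axis lies along the line between the centres of mat and tile (towards or away from the tile), which are 240 mm apart.
- tile: square white glazed tile, 100 x 100 mm, 6 mm thick, fixed to the worktop, sides square to the line to the cork mat. Origin: centre of the underside.
- pepper_mill: wooden pepper mill, 52 mm in diameter, 149 mm tall, upright; a bystander. Origin: centre of the underside.
- yellow_cup: yellow muffin cup of the same shape as the green one; a bystander. Origin: centre of the underside.
- mug: blue espresso mug that holds the funnel at the start; 60 mm in outer diameter, 75 mm tall, with a small handle to its own +y that ends 54 mm from the axis. 0.3 kg; a bystander. Origin: centre of the underside.
There are look-alikes about, which are no part of the job. Leave any purple look-alike of the oil_bottle alone.

How it is judged:
By the outcome, as a careful person would: the job done as asked, in the order asked, and still so for the second after the job is handed in, with the robot touching nothing.
It also fails if it takes over 128 s, if anything falls off the work surface, if the arm or the gripper's body presses on something with over 40 N, if the wrist force passes 120 N, or if a joint passes its speed limit or range.

### The arm

A 7-joint arm with a two-finger parallel gripper is mounted at the origin on the work surface. World frame = base frame: x ahead of the robot, y to its left, z up, the work surface at z = 0. Lengths are in m, angles in rad, forces in N, time in s.
With the tool pointing down it reaches from about 0.4 to 0.85 m from the base axis. Payload 4.5 kg.
Tool frame: the origin (TCP) lies on the centre line of the jaws, within the pads' length; the fingertips stand 14 mm ahead of it and the grasp point (between the pads) lies 5 mm behind it (nose_length is the distance from the TCP to the fingertips, in m); x points along the fingers, y is the direction in which the jaws open and shut, and the axes are right-handed (so a half turn about x gives the same grasp; the last joint's range is limited). The gripper opens to 88 mm and grips with 3 to 60 N. Pads are 18 mm wide; open, the fingers measure 123 mm over their backs; the gripper's body (75 mm by 187 mm) begins 45 mm behind the grasp point.
Start: joints at [1.299, 0.689, -0.195, 1.565, 0.157, 0.902, -0.215], TCP at [0.188, -0.596, 0.253] pointing down, gripper open.
Joint ranges: [-3.01, 3.01], [-0.46, 2.08], [-1.47, 1.51], [0.13, 2.56], [-1, 4.14], [0.04, 2.09], [-2.66, 2.66]. Speed limits (rad/s): [2.57, 2.57, 3.14, 3.14, 3.14, 3.14, 3.14].

### API

Orientations are given as a unit quaternion [x, y, z, w].
In Python, from plant import get_state, snapshot, camera_params, finish_job, boxes_of, silhouettes, spot_point, nose_length gives the robot as it stands.
- The arm moves only by the tool apply_moves, never from a script. Its arguments are lists of equal length, an entry for each row: "delta_pos": the shift along the tool's x, y, z in cm, a list of three; "yaw": the turn about the tool's x in rad; "gripper": the opening in per cent of the stroke, from 0 (shut) to 100 (fully open). A call has 1 to 10 rows; each row is the pose to reach, as a shift and turn from the pose measured when the call began, along the tool's axes at that moment; what a row does not reach only later rows make up. A row lasts 1/12 s, in which the tool goes at most 41.7 mm and 7.16 degrees, less where a joint would pass 70% of its speed; a pose out of reach is approached as far as the arm can. A call with a gripper value outside its range is refused whole. The fingers move at their own pace and stop on an object; "force" is the grip in N (left out, the last holds). Time passes only in rows, so rows that repeat a pose let the fingers close. It gives the time, the measured TCP pose, the force and the opening at its end, in the units of the state.
- get_state(): the state, without advancing time (a new reading comes with each control period).
- snapshot(name): name is "scene" or "top" or "wrist"; returns the picture (384x512x3 uint8, red, green, blue); there is no depth.
- camera_params(name): a dict with "fovy" (degrees; the focal length in pixels is half the picture's height over the tangent of half this angle, whatever the lens; pixels are square), "cx", "cy" (the principal point, pixels), "position" and "orientation" of the camera in the world. Camera axes: x right, y down, z forward; pixel columns grow to the right and rows downward; lengths in m; the calibration is good to about 2 mm. The wrist camera is an equidistant fisheye: a pixel r from the principal point sees the ray r / f radians off the axis. A picture is of the moment at which its call begins: read the wrist's pose just before it. camera_params takes no time and is no camera call; for the wrist camera it gives the pose at the moment of the call.
- finish_job(): hands the job in, once; it reports no verdict.
Trained networks look in the newest picture that a camera, given by its name, has taken for a name from the list of things; names that differ only in an ending like _2 or _b are one class to them, and where a whole thing is asked for, a point or a joint stands for the part that bears it (a point fixed in the world has none). Each returns a list of dicts, best first, with "score" (0 to 1); they miss things now and then, are a little off and sometimes report something else, mostly with a low value. They report only what shows in the picture. A call takes as long as a camera call. They do not tell look-alikes from the thing itself.
- boxes_of(thing, camera): "bbox" ([left, top, width, height] in pixels, round what is visible of it).
- silhouettes(thing, camera): "mask" (384x512 bool, what is visible of it) and "bbox" ([left, top, width, height] in pixels, round what is visible of it).
- spot_point(thing, camera): "pixel" ([column, row] in pixels: a listed point, or the origin of a listed thing).
The state is a dict: "clock": time; "q": joint angles; "qd": joint speeds; "joint_torque": joint torques, N m; "tool_pos": TCP position; "eef_rot": TCP orientation; "contact_force": force on the tool from outside, world axes, zero at the start; "moment": the same for the moment, N m; "opening": opening from 0.0 (shut) to 1.0 (fully open).
Only numpy, scipy, OpenCV 4.12 (cv2) and the standard library are available. Lean on these libraries where they do the work, as an engineer would, in place of code of your own. Each camera call takes 0.05 s, during which the arm holds its last target.

## Working session

There is one attempt and no reset: what is moved stays moved. The work goes in short steps, Python scripts to look and compute and a tool call to move; the robot and the scene stay as the last step left them, time stands still between calls to the robot, and variables do not carry over. Pictures are saved under pics/ and viewed, and the job is handed in when it is done.

Besides the shell and the picture viewer there is one more tool, called as name([rows], argument=value, ...), one row to a line, values as JSON. apply_moves: Moves the arm, as the interface text tells. Its arguments: {"type":"object","properties":{"delta_pos":{"type":"array"},"yaw":{"type":"array"},"gripper":{"type":"array"},"force":{"type":"number"}},"required":["delta_pos","yaw","gripper"]}

```bash
ls; mkdir -p pics; python3 - <<'E'
from plant import *
import cv2
s=get_state();print({k:(v if not hasattr(v,'tolist') else v.tolist()) for k,v in s.items()})
for n in ["scene","top","wrist"]:
    print(n,camera_params(n))
    im=snapshot(n);cv2.imwrite(f"pics/{n}0.png",im[:,:,::-1])
print(nose_length)
E
```

```text
pics
{'clock': 0.0, 'q': [1.2987825208433053, 0.6899879988734089, -0.19452309568251816, 1.5663485283341694, 0.15731322560066713, 0.9024653211056481, -0.21507946130141026], 'qd': [-0.0014963816285167176, -0.001866183349451786, -0.001089159013082808, 0.0011686143027458723, 0.00041817205495026403, 7.363533595837582e-05, -0.0015901569940121466], 'joint_torque': [0.0008023987174965441, -52.755396366119385, -1.2666768953204155, -15.342696905136108, -0.05266273976303637, 0.0065842861658893526, 0.00017135177586169448], 'tool_pos': [0.1879452111490482, -0.595441687813662, 0.25190652352719833], 'eef_rot': [-0.698706345806414, -0.10836849986958236, 0.6989932968652967, -0.10711713916664968], 'contact_force': [0.18458994064961448, 0.11550472922371696, 0.33071077569891966], 'moment': [0.015712471088756865, -0.035936429055301804, -0.0015467712888165403], 'opening': 0.9987560362608763}
scene {'fovy': 50.680131883860085, 'cx': 255.21668334065092, 'cy': 188.64162451230595, 'position': array([ 0.93389568, -0.45228529,  0.8567073 ]), 'orientation': array([ 0.89580793,  0.3100139 , -0.11082225, -0.29855982])}
top {'fovy': 57.320695724976964, 'cx': 259.3996231261927, 'cy': 190.28929847961294, 'position': array([ 0.34452619, -0.00946085,  1.07412187]), 'orientation': array([ 0.73263657, -0.67133538,  0.07779727, -0.08062284])}
wrist {'fovy': 65.70646984690485, 'cx': 257.09191281127954, 'cy': 191.5782835801396, 'position': array([ 0.26476402, -0.57075832,  0.38498916]), 'orientation': array([ 0.79673148, -0.58341412, -0.09358292,  0.126843  ])}
0.014
```

View pics/scene0.png

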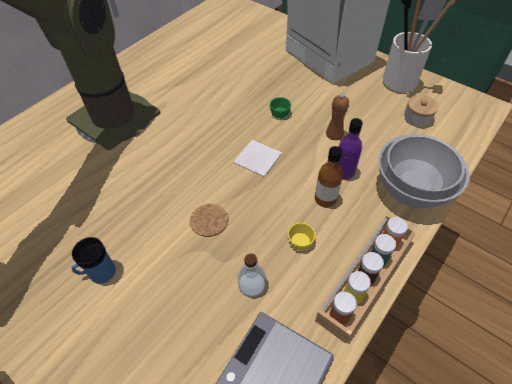

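View pics/top0.png

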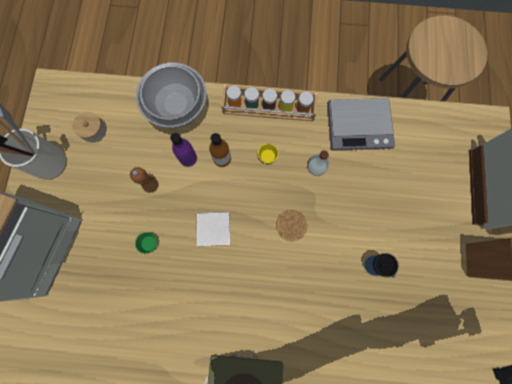

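View pics/wrist0.png

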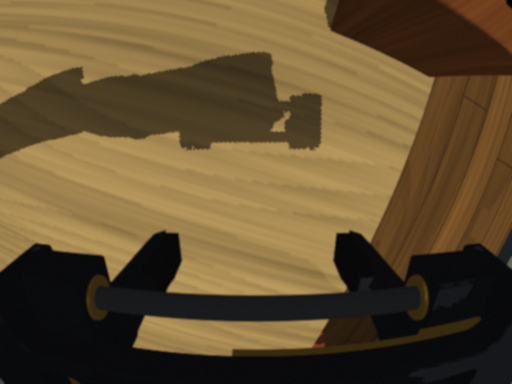

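```bash
cat > h.py <<'E'
from plant import *
import numpy as np, cv2
from scipy.spatial.transform import Rotation as R
from scipy.optimize import least_squares
def ray(cam,px,p=None):
    p=p or camera_params(cam); f=192/np.tan(np.radians(p['fovy'])/2)
    d=np.array([px[0]-p['cx'],px[1]-p['cy']],float)
    if cam=='wrist':
        r=np.hypot(*d); th=r/f; v=np.array([*(d/max(r,1e-9)*np.sin(th)),np.cos(th)])
    else: v=np.array([d[0]/f,d[1]/f,1])
    v=R.from_quat(p['orientation']).apply(v); return np.array(p['position']),v/np.linalg.norm(v)
def proj(cam,X,p=None):
    p=p or camera_params(cam); f=192/np.tan(np.radians(p['fovy'])/2)
    c=R.from_quat(p['orientation']).inv().apply(np.atleast_2d(X)-p['position'])
    if cam=='wrist':
        r=np.hypot(c[:,0],c[:,1]); th=np.arctan2(r,c[:,2]); s=th*f/np.maximum(r,1e-12)
        return np.c_[c[:,0]*s+p['cx'],c[:,1]*s+p['cy']]
    return np.c_[c[:,0]/c[:,2]*f+p['cx'],c[:,1]/c[:,2]*f+p['cy']]
def onz(cam,px,z,p=None):
    o,v=ray(cam,px,p); return o+v*(z-o[2])/v[2]
def tri(obs):
    A=np.zeros((3,3));b=np.zeros(3)
    for o,v in obs:
        M=np.eye(3)-np.outer(v,v);A+=M;b+=M@o
    return np.linalg.solve(A,b)
H=lambda prof:np.array(prof)
prof={ # radius,z
'cruet':[(31,0),(31,46),(14,71),(14,112)],
'stopper':[(13,0),(13,16)],
'oil_bottle':[(29,0),(29,100),(13.5,140),(13.5,160),(14.5,160),(14.5,186)],
'green_cup':[(26,0),(32.5,36)],'yellow_cup':[(26,0),(32.5,36)],
'mug':[(30,0),(30,75)],'cork_mat':[(48,6)],'pepper_mill':[(26,0),(26,149)],
'funnel':[(32.5,68),(32.5,88)]}
def pts(name,x,y,z0=0):
    a=np.linspace(0,2*np.pi,48,endpoint=False);P=[]
    for r,z in prof[name]:
        P.append(np.c_[x+r*1e-3*np.cos(a),y+r*1e-3*np.sin(a),np.full(48,z0+z*1e-3)])
    return np.vstack(P)
E
python3 - <<'E'
from h import *
for n in ['scene','top']:
    snapshot(n)
    for t in ['cruet','stopper','oil_bottle','green_cup','funnel','cork_mat','tile','pepper_mill','yellow_cup','mug']:
        for d in spot_point(t,n)[:3]: print(n,t,'spot',round(d['score'],2),np.round(d['pixel'],1),np.round(onz(n,d['pixel'],0.006 if t in('tile','cork_mat') else 0),4))
        for d in silhouettes(t,n)[:3]:
            m=d['mask'];ys,xs=np.nonzero(m);c=(xs.mean(),ys.mean())
            print(n,t,'sil',round(d['score'],2),d['bbox'],np.round(c,1),np.round(onz(n,c,0.006 if t in('tile','cork_mat') else 0),4))
            np.save(f'pics/{n}_{t}_{int(d["score"]*1000)}.npy',m)
print(get_state()['clock'])
E
```

```text
scene cruet spot 0.59 [252.6 282.7] [ 0.6823 -0.1633  0.    ]
scene cruet sil 0.79 [238.0, 265.2, 28.2, 31.7] [251.9 280.6] [ 0.678  -0.1603  0.    ]
scene stopper spot 0.58 [209.4 222.1] [ 0.4964 -0.1037  0.    ]
scene stopper spot 0.5 [251.6 262.4] [ 0.6489 -0.1253 -0.    ]
scene stopper sil 0.51 [244.1, 252.0, 12.3, 15.7] [250.8 260. ] [ 0.6434 -0.1216  0.    ]
scene oil_bottle spot 0.74 [326.1 196.7] [0.6837 0.1414 0.    ]
scene oil_bottle spot 0.57 [343.2 171.9] [0.6754 0.2408 0.    ]
scene oil_bottle spot 0.55 [250.2 285. ] [ 0.6815 -0.1709  0.    ]
scene oil_bottle sil 0.9 [314.5, 145.5, 29.7, 61.5] [329.8 178.5] [0.6588 0.1988 0.    ]
scene oil_bottle sil 0.57 [339.2, 118.3, 22.7, 62.1] [350.7 148.8] [0.648  0.3277 0.    ]
scene green_cup spot 0.73 [280.8 113.4] [0.4031 0.3248 0.    ]
scene green_cup sil 0.92 [272.7, 95.4, 18.8, 25.1] [280.  106.8] [ 0.3833  0.3474 -0.    ]
scene funnel spot 0.75 [102.2 272.1] [ 0.393  -0.3569  0.    ]
scene funnel sil 0.82 [69.5, 236.5, 38.1, 28.2] [ 88.6 251.8] [ 0.3251 -0.3433  0.    ]
scene funnel sil 0.27 [187.0, 204.7, 42.7, 33.2] [208.
[... 2502 characters left out ...]
0.1262 0.    ]
top pepper_mill sil 0.73 [127.4, 167.7, 32.1, 25.4] [143.9 179.8] [0.5913 0.3713 0.    ]
top yellow_cup spot 0.76 [269.4 153.5] [ 0.713  -0.0159  0.    ]
top yellow_cup spot 0.69 [316.  161.7] [ 0.6988 -0.1666 -0.    ]
top yellow_cup sil 0.75 [258.8, 140.6, 16.0, 21.9] [267.8 153.2] [ 0.7136 -0.0106  0.    ]
top yellow_cup sil 0.61 [198.0, 215.1, 30.6, 31.9] [212.4 228.9] [0.4563 0.1383 0.    ]
top mug spot 0.6 [373.2 268.9] [ 0.3791 -0.3541  0.    ]
top mug spot 0.31 [289.5 220.7] [ 0.5019 -0.095   0.    ]
top mug sil 0.45 [364.7, 259.7, 10.7, 17.7] [369.6 265.7] [ 0.3875 -0.3433  0.    ]
top mug sil 0.31 [307.5, 150.5, 21.1, 24.8] [317.8 165.2] [ 0.6874 -0.173   0.    ]
2.25
```

```bash
cat >> h.py <<'E'
def hullmask(cam,P,p=None):
    q=proj(cam,P,p); m=np.zeros((384*4,512*4),np.uint8)
    hh=cv2.convexHull(((q+0.5)*4).astype(np.float32)).astype(np.int32); cv2.fillConvexPoly(m,hh,1)
    return cv2.resize(m.astype(np.float32),(512,384),interpolation=cv2.INTER_AREA)
def nonconv(cam,name,x,y,z0=0,p=None):
    pr=prof[name]; m=np.zeros((384,512),np.float32)
    a=np.linspace(0,2*np.pi,48,endpoint=False)
    ring=lambda r,z:np.c_[x+r*1e-3*np.cos(a),y+r*1e-3*np.sin(a),np.full(48,z0+z*1e-3)]
    if len(pr)==1: return hullmask(cam,ring(*pr[0]),p)
    for A,B in zip(pr[:-1],pr[1:]): m=np.maximum(m,hullmask(cam,np.vstack([ring(*A),ring(*B)]),p))
    return m
def fit(name,masks,x0,z0=0):
    """masks: list of (cam,mask,params)"""
    from scipy.optimize import minimize
    def c(v):
        t=0
        for cam,m,p in masks:
            h=nonconv(cam,name,v[0],v[1],z0,p); m=m.astype(np.float32)
            t-=np.minimum(h,m).sum()/np.maximum(h,m).sum()
        return t
    r=minimize(c,x0,method='Nelder-Mead',options=dict(initial_simplex=np.array(x0)+np.array([[0,0],[.01,0],[0,.01]]),xatol=2e-4,fatol=1e-4))
    return r.x,-r.fun/len(masks)
def plan(x,y,z,jaw=None):
    """delta for TCP to world x,y,z; jaw: world dir (2-vec or angle) of tool y, mod pi, tool vertical"""
    s=get_state(); Rm=R.from_quat(s['eef_rot']).as_matrix(); t=np.array(s['tool_pos'])
    d=Rm.T@(np.array([x,y,z])-t)*100
    a=np.arctan2(Rm[1,1],Rm[0,1]); 
    print('tcp',np.round(t,4),'toolx',np.round(Rm[:,0],3),'tooly',np.round(Rm[:,1],3),'q7',round(s['q'][6],2),'open',round(s['opening'],3),'F',np.round(s['contact_force'],1),'t',s['clock'])
    print('delta cm',np.round(d,2))
    if jaw is not None:
        dy=(jaw-a+np.pi/2)%np.pi-np.pi/2   # about world z
        print('yaw about tool x (down)',round(-dy,3),'or',round(-dy+np.pi,3),round(-dy-np.pi,3))
E
python3 - <<'E'
from h import *
import glob
L=lambda n,t:np.load(sorted(glob.glob(f'pics/{n}_{t}_*.npy'),key=lambda f:int(f.split('_')[-1][:-4]))[-1])
for t,x0 in dict(oil_bottle=(.68,.138),green_cup=(.395,.322),yellow_cup=(.71,-.016),mug=(.385,-.355),pepper_mill=(.577,.354),cork_mat=(.49,-.1),cruet=(.685,-.16)).items():
    if t!='oil_bottle' or 1:
        for cams in (['scene','top'],['scene'],['top']):
            if t=='mug' and cams!=['scene']: continue
            print(t,cams,[np.round(v,4) for v in fit(t,[(c,L(c,t),None) for c in cams],x0)])
for c in ['scene','top']:
    # funnel collar mask
    for z in (.075,.085,.095): print('funnel',z,np.round(onz(c,np.argwhere(L(c,'funnel')).mean(0)[::-1],z),4))
plan(.685,-.163,.25,0.13)
E
```

```text
oil_bottle ['scene', 'top'] [array([0.6851, 0.1354]), np.float64(0.9019)]
oil_bottle ['scene'] [array([0.6845, 0.1379]), np.float64(0.9421)]
oil_bottle ['top'] [array([0.686 , 0.1354]), np.float64(0.871)]
green_cup ['scene', 'top'] [array([0.3964, 0.3252]), np.float64(0.9059)]
green_cup ['scene'] [array([0.3978, 0.3266]), np.float64(0.9164)]
green_cup ['top'] [array([0.3959, 0.3243]), np.float64(0.924)]
yellow_cup ['scene', 'top'] [array([ 0.7046, -0.0097]), np.float64(0.8973)]
yellow_cup ['scene'] [array([ 0.7065, -0.0094]), np.float64(0.9126)]
yellow_cup ['top'] [array([ 0.7027, -0.0106]), np.float64(0.9068)]
mug ['scene'] [array([ 0.408 , -0.3585]), np.float64(0.4808)]
pepper_mill ['scene', 'top'] [array([0.5777, 0.3492]), np.float64(0.6523)]
pepper_mill ['scene'] [array([0.5789, 0.3522]), np.float64(0.6429)]
pepper_mill ['top'] [array([0.57  , 0.3374]), np.float64(0.6758)]
cork_mat ['scene', 'top'] [array([ 0.4899, -0.1002]), np.float64(0.9352)]
cork_mat ['scene'] [array([ 0.4928, -0.1003]), np.float64(0.9637)]
cork_mat ['top'] [array([ 0.4881, -0.1006]), np.float64(0.965)]
cruet ['scene', 'top'] [array([ 0.6839, -0.1698]), np.float64(0.7835)]
cruet ['scene'] [array([ 0.6841, -0.1676]), np.float64(0.8196)]
cruet ['top'] [array([ 0.6828, -0.1709]), np.float64(0.7872)]
funnel 0.075 [ 0.3784 -0.3529  0.075 ]
funnel 0.085 [ 0.3855 -0.3541  0.085 ]
funnel 0.095 [ 0.3927 -0.3554  0.095 ]
funnel 0.075 [ 0.39   -0.3634  0.075 ]
funnel 0.085 [ 0.3896 -0.3599  0.085 ]
funnel 0.095 [ 0.3891 -0.3564  0.095 ]
tcp [ 0.1882 -0.596   0.2527] toolx [-0. -0. -1.] tooly [ 0.301 -0.954 -0.   ] q7 -0.22 open 0.995 F [0.9 0.  0.2] t 2.25
delta cm [  0.27 -26.34 -60.41]
yaw about tool x (down) -1.395 or 1.747 -4.537
```

apply_moves([
  [0, -3, -6],
  [0, -6, -12],
  [0, -9, -18],
  [0, -12, -25],
  [0, -15, -32],
  [0, -18, -39],
  [0, -21, -46],
  [0, -24, -53],
  [0, -26.3, -60.4],
  [0, -26.3, -60.4],
], yaw=[0.12, 0.24, 0.36, 0.48, 0.6, 0.72, 0.84, 0.96, 1.08, 1.2], gripper=[100, 100, 100, 100, 100, 100, 100, 100, 100, 100])

```text
clock: 3.08
tool_pos: [0.4996, -0.3161, 0.2529]
eef_rot: [0.637, -0.307, -0.637, -0.308]
contact_force: [-0.3, -0.6, -0.6]
opening: 0.999
```

```bash
python3 -c "
from h import *
plan(.684,-.169,.25,.13)"
```

```text
tcp [ 0.4996 -0.3161  0.2529] toolx [ 0. -0. -1.] tooly [-0.783 -0.622 -0.   ] q7 -1.82 open 0.999 F [-0.3 -0.6 -0.6] t 3.0833
delta cm [  0.3  -23.58   0.06]
yaw about tool x (down) 0.541 or 3.683 -2.601
```

apply_moves([
  [0, -4, 0],
  [0, -8, 0],
  [0, -12, 0],
  [0, -16, 0],
  [0, -20, 0],
  [0, -23.5, 0],
  [0, -23.5, 0],
  [0, -23.5, 0],
], yaw=[0, 0, 0, 0, 0, 0, 0, 0], gripper=[100, 100, 100, 100, 100, 100, 100, 100])

```text
clock: 3.75
tool_pos: [0.6851, -0.1668, 0.2521]
eef_rot: [-0.637, 0.305, 0.638, 0.306]
contact_force: [-0.0, -0.5, -0.7]
opening: 1.0
```

```bash
python3 - <<'E'
from h import *
p=camera_params('wrist'); im=snapshot('wrist'); cv2.imwrite('pics/w1.png',im[:,:,::-1])
for t in ['cruet','stopper']:
    for d in silhouettes(t,'wrist')[:2]:
        print(t,d['score'],d['bbox'])
plan(.684,-.169,.25)
print(p)
for z in (0,.112,.128): print(proj('wrist',[[.684,-.169,z]],p))
E
```

```text
cruet 0.9 [230.5, 137.7, 57.5, 48.7]
stopper 0.82 [246.6, 172.8, 27.5, 31.0]
tcp [ 0.6824 -0.1719  0.2531] toolx [-0.001 -0.002 -1.   ] tooly [-0.785 -0.62   0.002] q7 -2.13 open 1.002 F [-1.  -0.9  0.3] t 3.9
delta cm [ 0.31 -0.31  0.13]
{'fovy': 65.70646984690485, 'cx': 257.09191281127954, 'cy': 191.5782835801396, 'position': array([ 0.7352106 , -0.22953939,  0.38505505]), 'orientation': array([-0.32788646,  0.93146217,  0.14892378, -0.05186903])}
[[258.91605197 157.77688129]]
[[259.48822237 181.41673686]]
[[259.60615351 186.34721845]]
```

View pics/w1.png

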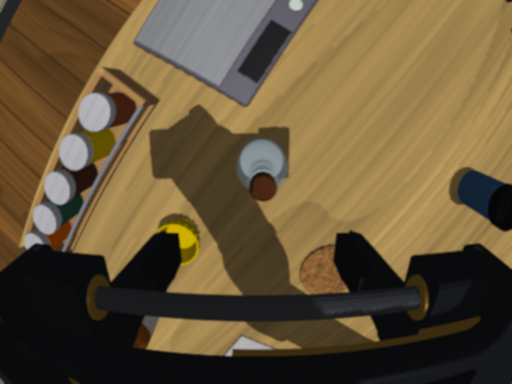

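```bash
python3 - <<'E'
from h import *
for k in range(3):
    p=camera_params('wrist'); im=snapshot('wrist'); print(np.round(get_state()['tool_pos'],4),np.round(p['position'],4))
    hsv=cv2.cvtColor(im,cv2.COLOR_RGB2HSV)
    m=(im.max(2)<110)&(im[:,:,0]>im[:,:,2]+25); m[:165]=0;m[210:]=0;m[:,:240]=0;m[:,290:]=0
    ys,xs=np.nonzero(m);print(xs.min(),xs.max(),ys.min(),ys.max(),m.sum())
    for d in silhouettes('stopper','wrist')[:1]:
        ys,xs=np.nonzero(d['mask']);c=(xs.mean(),ys.mean());print(c,onz('wrist',c,.12,p))
    for d in silhouettes('cruet','wrist')[:1]:
        print('fit',fit('cruet',[('wrist',d['mask'],p)],(.684,-.169)))
    best=None
    prof['stopper']=[(13,112),(13,128)]
    print('fitst',fit('stopper',[('wrist',m,p)],(.684,-.169)))
E
```

```text
[ 0.6824 -0.1721  0.2533] [ 0.7322 -0.2347  0.3861]
240 286 165 209 641
(np.float64(255.77272727272728), np.float64(188.7560606060606)) [ 0.68070213 -0.16832811  0.12      ]
fit (array([ 0.6814395 , -0.16910426]), np.float64(0.7458781599998474))
fitst (array([ 0.67920287, -0.1636096 ]), np.float64(0.5874446034431458))
[ 0.6829 -0.1713  0.2534] [ 0.7324 -0.2346  0.3865]
240 287 165 209 658
(np.float64(256.344), np.float64(188.8176)) [ 0.68060288 -0.168193    0.12      ]
fitst (array([ 0.67916046, -0.16382797]), np.float64(0.5774306058883667))
[ 0.6834 -0.1705  0.2532] [ 0.733  -0.2336  0.3863]
240 287 165 209 696
(np.float64(257.2503987240829), np.float64(187.79585326953747)) [ 0.68118059 -0.1684814   0.12      ]
fit (array([ 0.68097315, -0.16840431]), np.float64(0.7273991107940674))
fitst (array([ 0.68005599, -0.1622012 ]), np.float64(0.5858359932899475))
```

```bash
python3 - <<'E'
from h import *
plan(.681,-.1685,.09)
E
```

```text
tcp [ 0.6835 -0.1701  0.2531] toolx [ 0.001 -0.    -1.   ] tooly [-0.783 -0.622 -0.   ] q7 -2.13 open 1.002 F [-0.7  0.3  0.1] t 4.35
delta cm [16.31  0.11  0.29]
```

apply_moves([
  [3, 0.1, 0.3],
  [6, 0.1, 0.3],
  [9, 0.1, 0.3],
  [12, 0.1, 0.3],
  [14.5, 0.1, 0.3],
  [16.3, 0.1, 0.3],
  [16.3, 0.1, 0.3],
  [16.3, 0.1, 0.3],
], yaw=[0, 0, 0, 0, 0, 0, 0, 0], gripper=[80, 70, 65, 60, 60, 60, 60, 60])

```text
clock: 5.02
tool_pos: [0.6805, -0.1683, 0.0895]
eef_rot: [-0.636, 0.308, 0.637, 0.307]
contact_force: [0.5, 0.2, 1.4]
opening: 0.596
```

```bash
python3 - <<'E'
from h import *
p=camera_params('wrist'); im=snapshot('wrist'); cv2.imwrite('pics/w2.png',im[:,:,::-1])
plan(.681,-.1685,.09)
E
```

```text
tcp [ 0.6816 -0.1687  0.0909] toolx [ 0.002 -0.001 -1.   ] tooly [-0.783 -0.622 -0.001] q7 -2.1 open 0.599 F [ 0.1 -0.3  1.1] t 5.0667
delta cm [0.09 0.04 0.05]
```

View pics/w2.png

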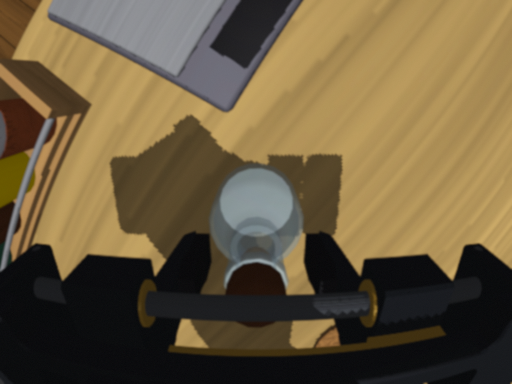

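apply_moves([
  [0, 0, 0],
  [0, 0, 0],
  [0, 0, 0],
  [0, 0, 0],
  [0, 0, 0],
  [0, 0, 0],
], yaw=[0, 0, 0, 0, 0, 0], gripper=[45, 35, 25, 20, 20, 20], force=30)

```text
clock: 5.57
tool_pos: [0.682, -0.1691, 0.092]
eef_rot: [0.638, -0.308, -0.636, -0.308]
contact_force: [-1.0, 0.1, 6.5]
opening: 0.312
```

apply_moves([
  [-0.5, 0, 0],
  [-1.5, 0, 0],
  [-3, 0, 0],
  [-5, 0, 0],
  [-5, 0, 0],
], yaw=[0, 0, 0, 0, 0], gripper=[20, 20, 20, 20, 20])

```text
clock: 5.98
tool_pos: [0.6842, -0.1698, 0.1461]
eef_rot: [0.64, -0.307, -0.633, -0.308]
contact_force: [1.3, -0.4, -2.4]
opening: 0.313
```

```bash
python3 - <<'E'
from h import *
p=camera_params('wrist'); im=snapshot('wrist'); cv2.imwrite('pics/w3.png',im[:,:,::-1])
im=snapshot('scene'); cv2.imwrite('pics/s3.png',im[:,:,::-1])
cv2.imwrite('pics/t3.png',snapshot('top')[:,:,::-1])
plan(.49,-.1,.15)
E
```

```text
tcp [ 0.6814 -0.1687  0.1414] toolx [ 0.002 -0.001 -1.   ] tooly [-0.783 -0.621 -0.001] q7 -2.11 open 0.311 F [ 0.5  0.1 -2.8] t 6.1333
delta cm [-0.9  10.73 17.27]
```

View pics/w3.png

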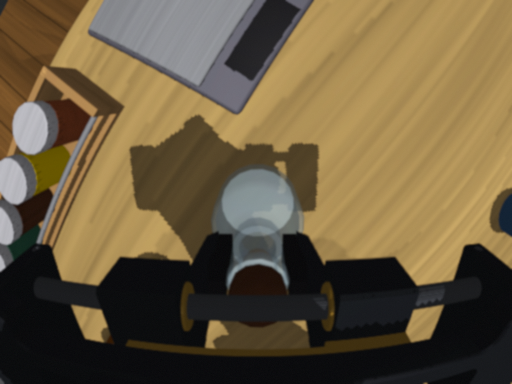

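View pics/s3.png

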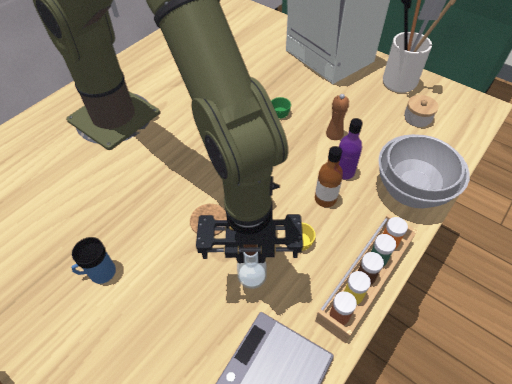

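```bash
python3 - <<'E'
from h import *
p=camera_params('wrist');s=get_state()
t=np.array(s['tool_pos']);Rm=R.from_quat(s['eef_rot']).as_matrix()
im=cv2.imread('pics/w3.png')
for off,col in ((-.004,(0,0,255)),(0,(0,255,0)),(.004,(255,0,0))):
    c=t+Rm[:,2]*off
    for r,z in ((31,0),(31,46),(15,112),):
        a=np.linspace(0,2*np.pi,60); zz=t[2]-.0905+z*1e-3
        q=proj('wrist',np.c_[c[0]+r*1e-3*np.cos(a),c[1]+r*1e-3*np.sin(a),np.full(60,zz)],p)
        cv2.polylines(im,[np.round(q*8).astype(np.int32)],True,col,1,cv2.LINE_AA,3)
cv2.imwrite('pics/w3b.png',cv2.resize(im[130:330,180:340],None,fx=4,fy=3,interpolation=cv2.INTER_NEAREST)[:600])
E
```

```text
(no output)
```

View pics/w3b.png

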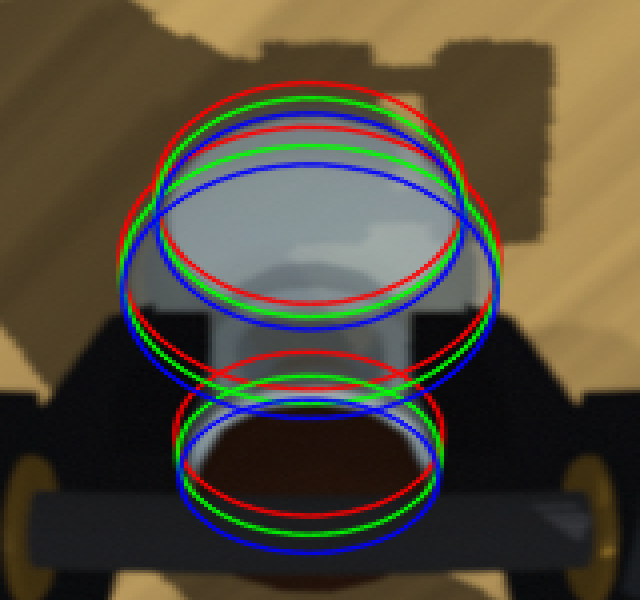

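```bash
python3 - <<'E'
from h import *
plan(.492,-.1025,.140)
E
```

```text
tcp [ 0.6814 -0.1687  0.1414] toolx [ 0.002 -0.001 -1.   ] tooly [-0.783 -0.621 -0.001] q7 -2.11 open 0.311 F [ 0.5  0.1 -2.8] t 6.1333
delta cm [ 0.1  10.73 16.95]
```

apply_moves([
  [0, 0.5, 0.8],
  [0, 1.5, 2.4],
  [0, 3, 4.8],
  [0, 4.7, 7.4],
  [0, 6.4, 10.1],
  [0, 8, 12.6],
  [0, 9.3, 14.7],
  [0, 10.2, 16.1],
  [0, 10.7, 16.9],
  [0, 10.7, 16.9],
], yaw=[0, 0, 0, 0, 0, 0, 0, 0, 0, 0], gripper=[20, 20, 20, 20, 20, 20, 20, 20, 20, 20])

```text
clock: 6.97
tool_pos: [0.489, -0.1016, 0.1401]
eef_rot: [-0.635, 0.308, 0.638, 0.307]
contact_force: [-0.3, -0.2, -3.3]
opening: 0.31
```

apply_moves([
  [0, 0, 0],
  [0, 0, 0],
], yaw=[0, 0], gripper=[20, 20])

```text
clock: 7.13
tool_pos: [0.4893, -0.1016, 0.1396]
eef_rot: [-0.635, 0.308, 0.638, 0.307]
contact_force: [0.4, -1.1, -2.8]
opening: 0.313
```

```bash
python3 - <<'E'
from h import *
p=camera_params('wrist'); im=snapshot('wrist'); cv2.imwrite('pics/w4.png',im[:,:,::-1])
np.save('pics/w4p.npy',p,allow_pickle=True)
im=snapshot('scene'); cv2.imwrite('pics/s4.png',im[:,:,::-1])
plan(.492,-.1025,.14)
E
```

```text
tcp [ 0.4899 -0.1019  0.1399] toolx [-0.003  0.001 -1.   ] tooly [-0.783 -0.622  0.002] q7 -2.09 open 0.308 F [ 0.3  0.9 -2.4] t 7.2333
delta cm [-0.01 -0.13 -0.18]
```

View pics/w4.png

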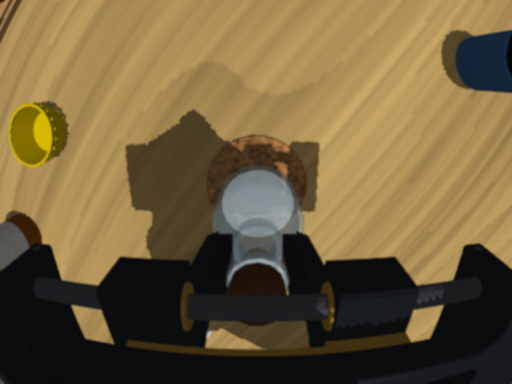

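View pics/s4.png

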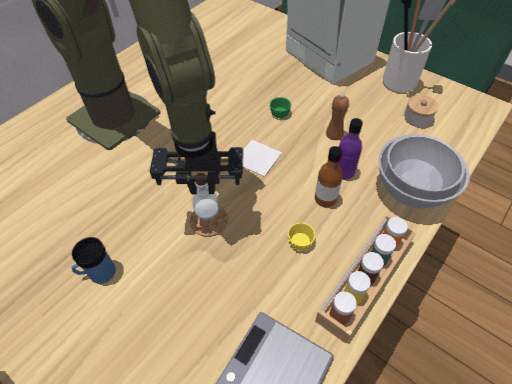

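```bash
cat >> h.py <<'E'
def overlay(src,dst,p,circ,crop,f=4,cam='wrist'):
    im=cv2.imread(src)
    x0,y0,x1,y1=crop; im=cv2.resize(im[y0:y1,x0:x1],None,fx=f,fy=f,interpolation=cv2.INTER_CUBIC)
    a=np.linspace(0,2*np.pi,90)
    for x,y,z,r,col in circ:
        q=proj(cam,np.c_[x+r*np.cos(a),y+r*np.sin(a),np.full(90,z)],p)
        q=(q-[x0,y0]+.5)*f
        cv2.polylines(im,[np.round(q*8).astype(np.int32)],True,col,1,cv2.LINE_AA,3)
    cv2.imwrite(dst,im)
E
python3 - <<'E'
from h import *
p=np.load('pics/w4p.npy',allow_pickle=True).item()
R_,G,B=(0,0,255),(0,255,0),(255,0,0)
overlay('pics/w4.png','pics/w4b.png',p,[(.490,-.1,.006,.048,R_),(.4905,-.1035,.006,.048,G),(.49,-.102,.0495+.046,.031,B)],(180,110,340,250))
im=cv2.cvtColor(cv2.imread('pics/w4.png'),cv2.COLOR_BGR2HSV)
for px in [(215,190),(258,142),(240,160),(300,185),(200,180),(258,128),(312,180),(330,180)]: print(px,im[px[1],px[0]])
E
```

```text
(215, 190) [ 15 152  69]
(258, 142) [ 15 151 125]
(240, 160) [ 14 152  74]
(300, 185) [ 15 154  68]
(200, 180) [ 19 131  76]
(258, 128) [ 20 128 160]
(312, 180) [ 19 126  87]
(330, 180) [ 19 125 190]
```

View pics/w4b.png

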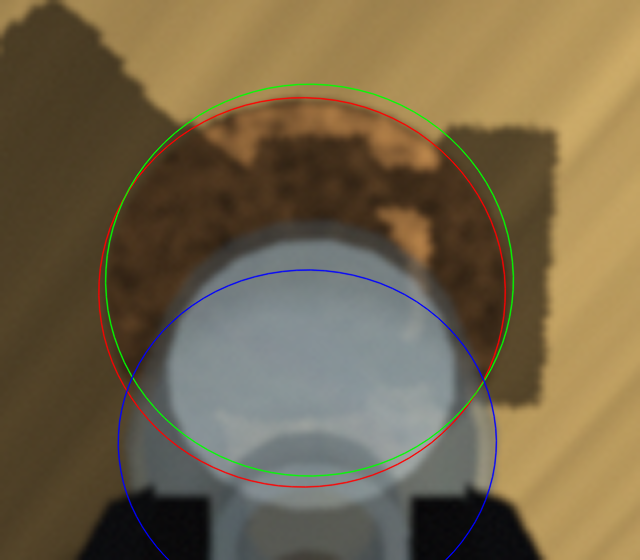

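```bash
cat >> h.py <<'E'
def fitmat(src,p,valid,x0,h=17.2):
    from scipy.optimize import minimize
    im=cv2.GaussianBlur(cv2.imread(src),(0,0),1.0); hsv=cv2.cvtColor(im.astype(np.float32)/255,cv2.COLOR_BGR2HSV)
    m=((hsv[:,:,0]/2<h)).astype(np.float32)
    def c(v): return (np.abs(hullmask('wrist',pts('cork_mat',*v),p)-m)*valid).sum()
    r=minimize(c,x0,method='Nelder-Mead',options=dict(initial_simplex=np.array(x0)+np.array([[0,0],[.008,0],[0,.008]]),xatol=1e-4,fatol=.1))
    cv2.imwrite('pics/mm.png',(m*valid*255).astype(np.uint8))
    return r.x,r.fun,(m*valid).sum()
E
python3 - <<'E'
from h import *
p=np.load('pics/w4p.npy',allow_pickle=True).item()
v=np.zeros((384,512),np.float32); v[120:200,195:320]=1
cv2.ellipse(v,(258,215),(48,55),0,0,360,0,-1)
print(fitmat('pics/w4.png',p,v,(.49,-.1)))
print(fitmat('pics/w4.png',p,v,(.493,-.104),16.8))
E
```

```text
(array([ 0.48832619, -0.09997205]), np.float64(67.5625), np.float32(2709.0))
(array([ 0.48802679, -0.09970683]), np.float64(77.0), np.float32(2650.0))
```

View pics/mm.png

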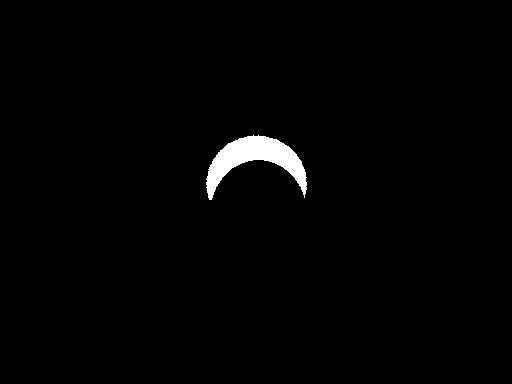

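apply_moves([
  [1, 0, 0],
  [2, 0, 0],
  [3, 0, 0],
  [3.5, 0, 0],
  [3.7, 0, 0],
  [3.9, 0, 0],
  [3.9, 0, 0],
  [3.9, 0, 0],
], yaw=[0, 0, 0, 0, 0, 0, 0, 0], gripper=[20, 20, 20, 20, 20, 20, 20, 20])

```text
clock: 7.9
tool_pos: [0.4899, -0.1019, 0.1009]
eef_rot: [-0.636, 0.308, 0.638, 0.307]
contact_force: [0.8, -0.3, -2.5]
opening: 0.31
```

apply_moves([
  [0.1, 0, 0],
  [0.2, 0, 0],
  [0.3, 0, 0],
  [0.4, 0, 0],
  [0.4, 0, 0],
  [0.4, 0, 0],
], yaw=[0, 0, 0, 0, 0, 0], gripper=[20, 20, 20, 20, 20, 20])

```text
clock: 8.4
tool_pos: [0.4897, -0.1019, 0.0979]
eef_rot: [-0.636, 0.308, 0.638, 0.307]
contact_force: [-2.8, -0.2, 7.7]
opening: 0.308
```

apply_moves([
  [0, 0, 0],
  [0, 0, 0],
  [0, 0, 0],
  [0, 0, 0],
  [0, 0, 0],
  [-2, 0, 0],
  [-5, 0, 0],
  [-9, 0, 0],
  [-12, 0, 0],
  [-12, 0, 0],
], yaw=[0, 0, 0, 0, 0, 0, 0, 0, 0, 0], gripper=[34, 40, 50, 60, 60, 60, 60, 60, 60, 60])

```text
clock: 9.23
tool_pos: [0.4931, -0.103, 0.2229]
eef_rot: [0.639, -0.307, -0.634, -0.309]
contact_force: [-0.5, 0.5, 0.1]
opening: 0.599
```

```bash
python3 - <<'E'
from h import *
p=camera_params('wrist'); im=snapshot('wrist'); cv2.imwrite('pics/w5.png',im[:,:,::-1])
np.save('pics/w5p.npy',p,allow_pickle=True)
im=snapshot('scene'); cv2.imwrite('pics/s5.png',im[:,:,::-1])
ps=camera_params('scene')
R_,G,B=(0,0,255),(0,255,0),(255,0,0)
c=(.4882,-.0998)
overlay('pics/w5.png','pics/w5b.png',p,[(*c,.006,.048,R_),(*c,.052,.031,G),(*c,.006,.031,G),(*c,.118,.015,B)],(170,90,350,240))
overlay('pics/s5.png','pics/s5b.png',ps,[(*c,.006,.048,R_),(*c,.052,.031,G),(*c,.006,.031,G),(*c,.118,.015,B)],(150,150,270,250),5,'scene')
plan(.685,.136,.3,-1.9)
E
```

```text
tcp [ 0.4906 -0.1019  0.2187] toolx [-0.     0.001 -1.   ] tooly [-0.783 -0.622 -0.   ] q7 -2.12 open 0.597 F [-0.8  0.1 -0.9] t 9.3333
delta cm [ -8.11 -30.02   6.55]
yaw about tool x (down) -0.571 or 2.571 -3.712
```

View pics/w5b.png

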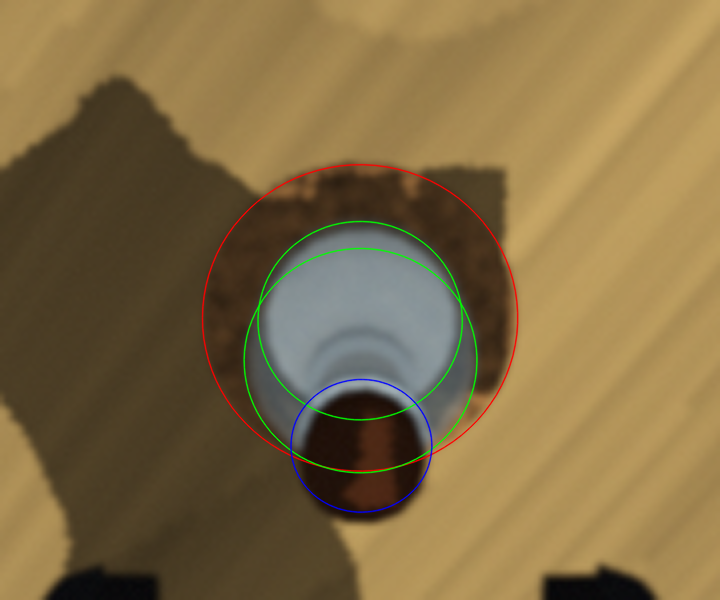

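View pics/s5b.png

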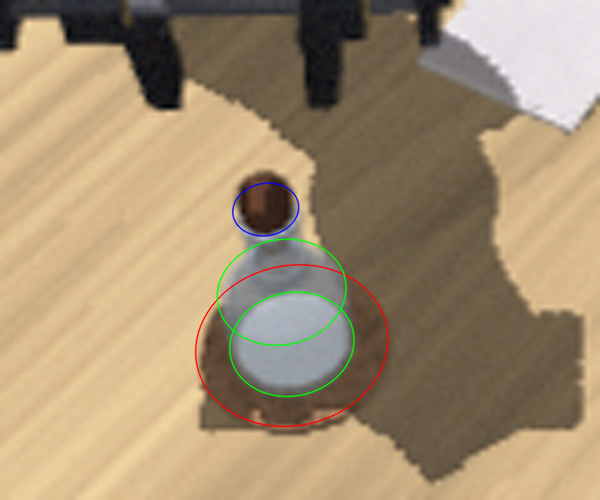

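apply_moves([
  [-3, -2, 0.5],
  [-6, -5, 1],
  [-8, -9, 2],
  [-8, -13, 3],
  [-8, -17, 4],
  [-8, -21, 5],
  [-8, -25, 6],
  [-8, -28, 6.5],
  [-8, -30, 6.5],
  [-8, -30, 6.5],
], yaw=[-0.06, -0.12, -0.18, -0.24, -0.3, -0.36, -0.42, -0.48, -0.54, -0.57], gripper=[60, 60, 60, 60, 60, 60, 60, 60, 60, 60])

```text
clock: 10.17
tool_pos: [0.6862, 0.141, 0.2948]
eef_rot: [-0.697, 0.112, 0.699, 0.114]
contact_force: [-1.1, 0.2, 0.8]
opening: 0.601
```

apply_moves([
  [0, 0, 0],
  [0, 0, 0],
], yaw=[0, 0], gripper=[60, 60])

```text
clock: 10.33
tool_pos: [0.6851, 0.1418, 0.2915]
eef_rot: [-0.695, 0.112, 0.701, 0.114]
contact_force: [-0.3, 0.1, -0.2]
opening: 0.6
```

```bash
python3 - <<'E'
from h import *
p=camera_params('wrist'); im=snapshot('wrist'); cv2.imwrite('pics/w6.png',im[:,:,::-1])
np.save('pics/w6p.npy',p,allow_pickle=True)
for d in silhouettes('oil_bottle','wrist')[:2]:
    print(d['score'],d['bbox'],fit('oil_bottle',[('wrist',d['mask'],p)],(.685,.136)))
plan(.685,.136,.25,-1.9)
R_,G,B=(0,0,255),(0,255,0),(255,0,0)
c=(.685,.136)
overlay('pics/w6.png','pics/w6b.png',p,[(*c,0,.029,R_),(*c,.186,.0145,B),(*c,.1,.029,G)],(150,90,350,240))
E
```

```text
0.86 [237.4, 133.5, 54.8, 76.7] (array([0.68229029, 0.13515789]), np.float64(0.9708806872367859))
0.62 [142.8, 163.0, 73.2, 85.5] (array([0.685, 0.136]), np.float64(-0.0))
tcp [0.6853 0.1404 0.2933] toolx [-0.006  0.003 -1.   ] tooly [-0.317 -0.948 -0.001] q7 -2.08 open 0.599 F [-1.3 -0.   0.6] t 10.4333
delta cm [ 4.32  0.43 -0.14]
yaw about tool x (down) 0.007 or 3.148 -3.135
```

View pics/w6.png

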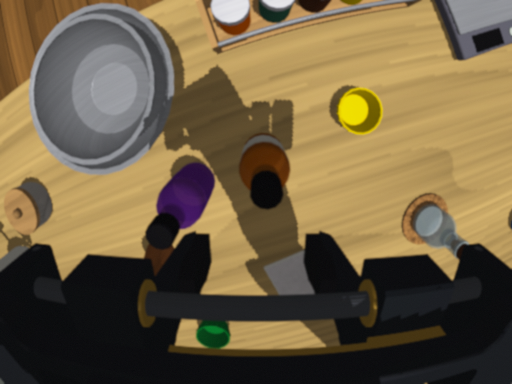

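View pics/w6b.png

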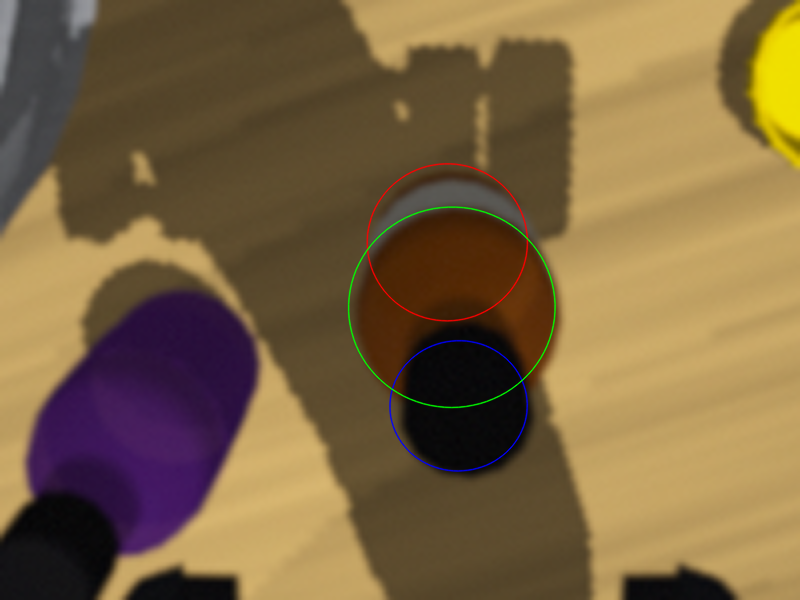

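```bash
python3 - <<'E'
from h import *
plan(.6823,.1345,.168)
E
```

```text
tcp [0.6853 0.1404 0.2933] toolx [-0.006  0.003 -1.   ] tooly [-0.317 -0.948 -0.001] q7 -2.08 open 0.599 F [-1.3 -0.   0.6] t 10.4333
delta cm [12.53  0.67  0.02]
```

apply_moves([
  [2, 0.6, 0.1],
  [4, 0.6, 0.1],
  [6.5, 0.6, 0.1],
  [9, 0.6, 0.1],
  [11, 0.6, 0.1],
  [12.5, 0.6, 0.1],
  [12.5, 0.6, 0.1],
  [12.5, 0.6, 0.1],
], yaw=[0, 0, 0, 0, 0, 0, 0, 0], gripper=[60, 60, 60, 60, 60, 60, 60, 60])

```text
clock: 11.1
tool_pos: [0.6811, 0.1346, 0.1678]
eef_rot: [-0.695, 0.114, 0.701, 0.114]
contact_force: [-0.1, 0.2, -0.2]
opening: 0.6
```

```bash
python3 - <<'E'
from h import *
p=camera_params('wrist'); im=snapshot('wrist'); cv2.imwrite('pics/w7.png',im[:,:,::-1])
plan(.6823,.1345,.168)
E
```

```text
tcp [0.6821 0.1348 0.1691] toolx [-0.005  0.003 -1.   ] tooly [-0.318 -0.948 -0.001] q7 -2.06 open 0.603 F [ 0.5  0.  -0.5] t 11.15
delta cm [ 0.11  0.03 -0.03]
```

View pics/w7.png

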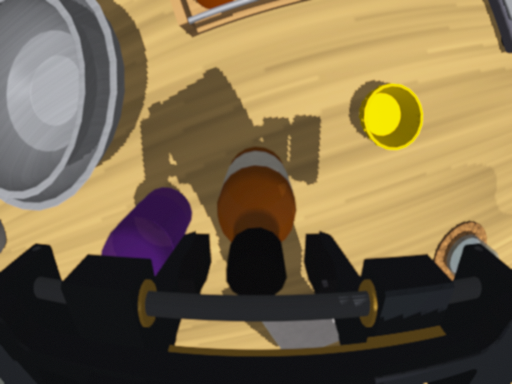

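apply_moves([
  [0, 0, 0],
  [0, 0, 0],
  [0, 0, 0],
  [0, 0, 0],
  [0, 0, 0],
  [0, 0, 0],
], yaw=[0, 0, 0, 0, 0, 0], gripper=[45, 35, 25, 20, 20, 20], force=40)

```text
clock: 11.65
tool_pos: [0.6825, 0.1348, 0.1699]
eef_rot: [-0.696, 0.113, 0.699, 0.115]
contact_force: [-0.3, -0.5, 4.0]
opening: 0.317
```

apply_moves([
  [-0.5, 0, 0],
  [-1.5, 0, 0],
  [-3, 0, 0],
  [-5, 0, 0],
  [-5, 0, 0],
  [-5, 0, 0],
], yaw=[0, 0, 0, 0, 0, 0], gripper=[20, 20, 20, 20, 20, 20])

```text
clock: 12.15
tool_pos: [0.6834, 0.1347, 0.2207]
eef_rot: [-0.697, 0.113, 0.699, 0.115]
contact_force: [1.1, -0.3, -4.6]
opening: 0.316
```

```bash
python3 - <<'E'
from h import *
p=camera_params('wrist'); im=snapshot('wrist'); cv2.imwrite('pics/w8.png',im[:,:,::-1])
im=snapshot('scene'); cv2.imwrite('pics/s8.png',im[:,:,::-1])
plan(.458,.136,.22)
s=get_state();t=np.array(s['tool_pos']);z=R.from_quat(s['eef_rot']).as_matrix()[:,2]
zb=t[2]-.169
C=[]
for off,col in ((-.004,(0,0,255)),(0,(0,255,0)),(.004,(255,0,0))):
    c=t+z*off
    C+=[(c[0],c[1],zb+.186,.0145,col),(c[0],c[1],zb+.1,.029,col),(c[0],c[1],zb,.029,col)]
overlay('pics/w8.png','pics/w8b.png',p,C,(180,120,340,320),3)
E
```

```text
tcp [0.6816 0.1345 0.2186] toolx [-0.007  0.002 -1.   ] tooly [-0.318 -0.948 -0.   ] q7 -2.07 open 0.312 F [-1.3  0.7 -6.1] t 12.25
delta cm [1.000e-02 6.970e+00 2.125e+01]
```

View pics/w8b.png

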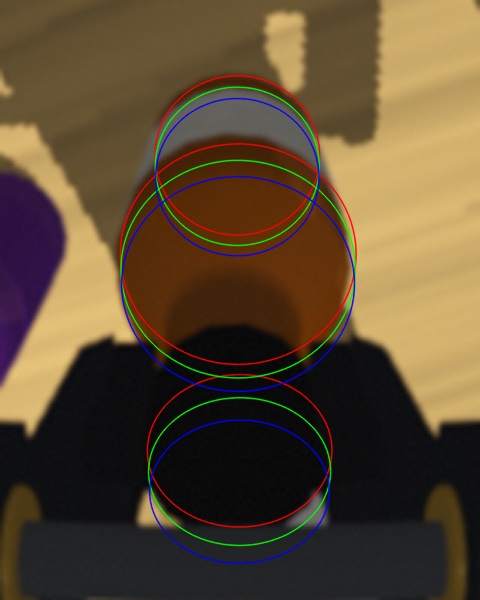

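View pics/s8.png

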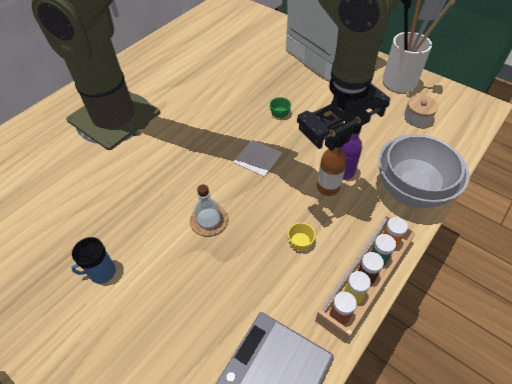

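```bash
python3 - <<'E'
from h import *
plan(.4555,.1385,.22)
E
```

```text
tcp [0.6816 0.1345 0.2186] toolx [-0.007  0.002 -1.   ] tooly [-0.318 -0.948 -0.   ] q7 -2.07 open 0.312 F [-1.3  0.7 -6.1] t 12.25
delta cm [2.000e-02 6.810e+00 2.157e+01]
```

apply_moves([
  [0, 0.3, 0.9],
  [0, 0.9, 2.9],
  [0, 1.8, 5.7],
  [0, 2.8, 8.9],
  [0, 3.8, 12.1],
  [0, 4.8, 15.2],
  [0, 5.7, 18],
  [0, 6.3, 20.1],
  [0, 6.7, 21.2],
  [0, 6.8, 21.6],
], yaw=[0, 0, 0, 0, 0, 0, 0, 0, 0, 0], gripper=[20, 20, 20, 20, 20, 20, 20, 20, 20, 20])

```text
clock: 13.08
tool_pos: [0.4516, 0.1384, 0.2194]
eef_rot: [-0.694, 0.114, 0.702, 0.113]
contact_force: [0.1, 1.0, -4.5]
opening: 0.316
```

apply_moves([
  [0, 0, 0],
  [0, 0, 0],
  [0, 0, 0],
], yaw=[0, 0, 0], gripper=[20, 20, 20])

```text
clock: 13.33
tool_pos: [0.4527, 0.1384, 0.2192]
eef_rot: [-0.694, 0.114, 0.702, 0.113]
contact_force: [0.6, -1.0, -4.6]
opening: 0.316
```

```bash
python3 - <<'E'
from h import *
p=camera_params('wrist'); im=snapshot('wrist'); cv2.imwrite('pics/w9.png',im[:,:,::-1])
np.save('pics/w9p.npy',p,allow_pickle=True)
plan(.4555,.1385,.22)
u=np.array([-.134,.991]);v=np.array([.991,.134])
im=cv2.imread('pics/w9.png')
for c,col in (((.456,.138),(0,0,255)),((.4587,.1358),(0,255,0))):
    P=[np.array([*(np.array(c)+.05*(a*u+b*v)),.006]) for a,b in ((1,1),(1,-1),(-1,-1),(-1,1))]
    cv2.polylines(im,[np.round(proj('wrist',P,p)*8).astype(np.int32)],True,col,1,cv2.LINE_AA,3)
cv2.imwrite('pics/w9b.png',im)
E
```

```text
tcp [0.4529 0.1384 0.2192] toolx [-0.011  0.001 -1.   ] tooly [-0.317 -0.948  0.002] q7 -2.16 open 0.317 F [ 0.5 -1.5 -4.7] t 13.3833
delta cm [-0.08 -0.09 -0.24]
```

View pics/w9b.png

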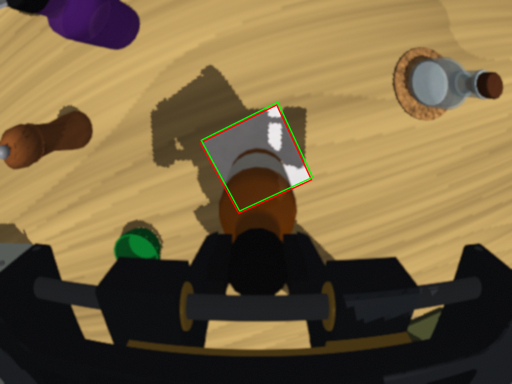

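```bash
cat > tile.py <<'E'
from h import *
from scipy.optimize import minimize
def tilefit(src,p,x0,valid,ang=None,cam='wrist'):
    im=cv2.GaussianBlur(cv2.imread(src),(0,0),.7); hsv=cv2.cvtColor(im,cv2.COLOR_BGR2HSV)
    m=((hsv[:,:,1]<70)).astype(np.float32)
    def sq(v):
        u=np.array([-np.sin(v[2]),np.cos(v[2])]);w=np.array([u[1],-u[0]])
        return np.array([[*(v[:2]+.05*(a*u+b*w)),.006] for a,b in ((1,1),(1,-1),(-1,-1),(-1,1))])
    c=lambda v:(np.abs(hullmask(cam,sq(v),p)-m)*valid).sum()
    r=minimize(c,x0,method='Nelder-Mead',options=dict(initial_simplex=np.array(x0)+np.array([[0,0,0],[.006,0,0],[0,.006,0],[0,0,.05]]),xatol=1e-4,fatol=.1))
    cv2.imwrite('pics/tm.png',(m*valid*255).astype(np.uint8))
    return r.x,r.fun
E
python3 - <<'E'
from tile import *
p=np.load('pics/w9p.npy',allow_pickle=True).item()
v=np.zeros((384,512),np.float32); v[95:220,190:325]=1
cv2.fillPoly(v,[np.array([[222,150],[235,140],[285,140],[292,165],[295,230],[215,230]])],0)
print(tilefit('pics/w9.png',p,(.457,.137,.13),v))
v2=np.zeros((384,512),np.float32); v2[120:200,215:300]=1
for n in ['scene']:
  print(tilefit('pics/s5.png',camera_params('scene'),(.457,.137,.13),v2,cam='scene'))
c=cv2.imread('pics/tm.png'); cv2.imwrite('pics/tm.png',c)
vt=np.zeros((384,512),np.float32); vt[200:255,185:240]=1
print(tilefit('pics/top0.png',camera_params('top'),(.457,.137,.13),vt,cam='top'))
vt=np.zeros((384,512),np.float32); vt[130:180,225:290]=1
print(tilefit('pics/scene0.png',camera_params('scene'),(.457,.137,.13),vt,cam='scene'))
E
```

```text
(array([0.45755548, 0.1376856 , 0.12830749]), np.float64(68.625))
(array([0.46130906, 0.13456378, 0.11628556]), np.float64(926.6875))
(array([0.4561875 , 0.1364375 , 0.16072917]), np.float64(74.0))
(array([0.46085162, 0.13592781, 0.1401308 ]), np.float64(81.125))
```

```bash
python3 - <<'E'
from h import *
p=np.load('pics/w9p.npy',allow_pickle=True).item()
s=get_state();t=np.array(s['tool_pos']);Rm=R.from_quat(s['eef_rot']).as_matrix();z=Rm[:,2]
zb=t[2]-.169
C=[]
for off,col in ((-.004,(0,0,255)),(0,(0,255,0)),(.004,(255,0,0))):
    c=t+z*off; b=c+Rm[:,0]*.169; m=c+Rm[:,0]*.069; 
    print(b)
    C+=[(c[0],c[1],zb+.186,.0145,col),(m[0],m[1],zb+.1,.029,col),(b[0],b[1],zb,.029,col)]
overlay('pics/w9.png','pics/w9c.png',p,C,(180,120,340,320),3)
E
```

```text
[0.45488407 0.13738049 0.05019939]
[0.45109077 0.13864899 0.05024147]
[0.44729747 0.1399175  0.05028355]
```

View pics/w9c.png

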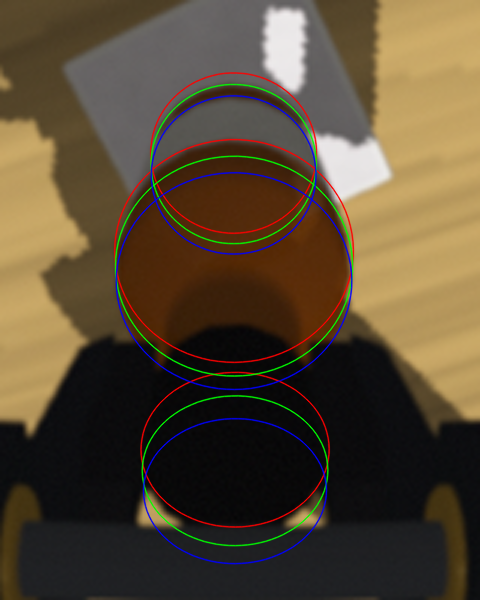

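apply_moves([
  [0.5, 0, -0.3],
  [1.2, -0.1, -0.5],
  [2.2, -0.1, -0.5],
  [3, -0.1, -0.5],
  [3.5, -0.1, -0.5],
  [3.8, -0.1, -0.5],
  [3.9, -0.1, -0.5],
  [3.9, -0.1, -0.5],
  [3.9, -0.1, -0.5],
], yaw=[0, 0, 0, 0, 0, 0, 0, 0, 0], gripper=[20, 20, 20, 20, 20, 20, 20, 20, 20])

```text
clock: 14.13
tool_pos: [0.4578, 0.1379, 0.1804]
eef_rot: [-0.694, 0.114, 0.702, 0.114]
contact_force: [0.2, -0.1, -4.9]
opening: 0.319
```

```bash
python3 - <<'E'
from h import *
p=camera_params('wrist'); im=snapshot('wrist'); cv2.imwrite('pics/w10.png',im[:,:,::-1])
c=(.4575,.1377)
overlay('pics/w10.png','pics/w10b.png',p,[(*c,.012,.029,(0,0,255)),(*c,.006,.045,(0,255,0))],(150,100,370,320),3)
cv2.imwrite('pics/s10.png',snapshot('scene')[:,:,::-1])
plan(.458,.138,.175)
E
```

```text
tcp [0.4578 0.1379 0.1805] toolx [-0.01   0.002 -1.   ] tooly [-0.317 -0.948  0.002] q7 -2.15 open 0.314 F [ 0.6 -0.8 -4.7] t 14.2333
delta cm [ 0.55 -0.01 -0.02]
```

View pics/w10b.png

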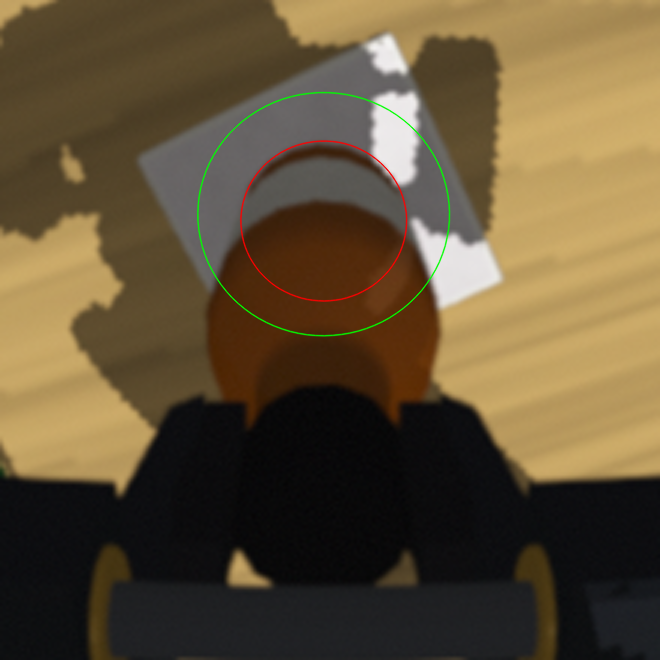

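View pics/s10.png

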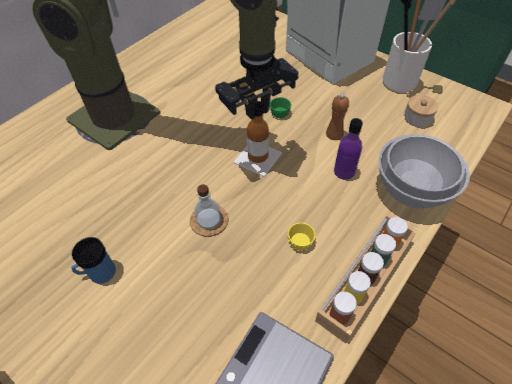

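apply_moves([
  [0.1, 0, -0.15],
  [0.3, 0, -0.15],
  [0.4, 0, -0.15],
  [0.5, 0, -0.15],
  [0.6, 0, -0.15],
  [0.6, 0, -0.15],
  [0.6, 0, -0.15],
], yaw=[0, 0, 0, 0, 0, 0, 0], gripper=[20, 20, 20, 20, 20, 20, 20])

```text
clock: 14.82
tool_pos: [0.4596, 0.1376, 0.176]
eef_rot: [-0.695, 0.113, 0.701, 0.114]
contact_force: [-2.5, 0.0, 12.1]
opening: 0.316
```

apply_moves([
  [-0.05, 0, 0],
  [-0.05, 0, 0],
  [0, 0, 0],
  [0, 0, 0],
  [0, 0, 0],
  [-2, 0, 0],
  [-5, 0, 0],
  [-8, 0, 0],
  [-8, 0, 0],
], yaw=[0, 0, 0, 0, 0, 0, 0, 0, 0], gripper=[34, 40, 50, 60, 60, 60, 60, 60, 60])

```text
clock: 15.57
tool_pos: [0.4631, 0.138, 0.2602]
eef_rot: [-0.698, 0.112, 0.698, 0.116]
contact_force: [1.7, -0.3, -0.4]
opening: 0.599
```

```bash
python3 - <<'E'
from h import *
p=camera_params('wrist'); im=snapshot('wrist'); cv2.imwrite('pics/w11.png',im[:,:,::-1])
c=(.4575,.1377)
overlay('pics/w11.png','pics/w11b.png',p,[(*c,.006,.029,(0,0,255)),(*c,.106,.029,(0,0,255)),(*c,.192,.0145,(0,255,0))],(150,80,370,300),3)
for d in silhouettes('oil_bottle','wrist')[:1]: print(d['score'],d['bbox'],fit('oil_bottle',[('wrist',d['mask'],p)],c,.006))
cv2.imwrite('pics/s11.png',snapshot('scene')[:,:,::-1])
plan(.397,.325,.25,-2.0)
E
```

```text
0.75 [231.9, 142.0, 59.4, 91.6] (array([0.45721091, 0.13772043]), np.float64(0.9469882249832153))
tcp [0.46   0.1374 0.2557] toolx [-0.008  0.002 -1.   ] tooly [-0.317 -0.948  0.   ] q7 -2.16 open 0.604 F [-0.   0.1 -1. ] t 15.7167
delta cm [  0.67 -15.8   11.92]
yaw about tool x (down) 0.106 or 3.248 -3.035
```

View pics/w11b.png

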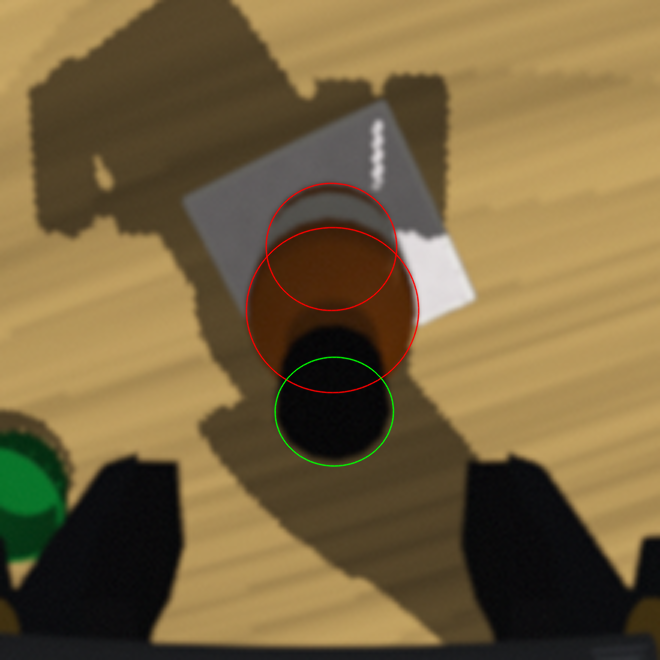

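apply_moves([
  [0, -2, 1.5],
  [0, -5, 4],
  [0, -8, 6.5],
  [1, -11, 8.5],
  [2.5, -14, 10.5],
  [4, -15.5, 11.5],
  [5.5, -15.8, 11.9],
  [5.5, -15.8, 11.9],
  [5.5, -15.8, 11.9],
  [5.5, -15.8, 11.9],
], yaw=[-0.02, -0.04, -0.06, -0.08, -0.1, -0.1, -0.1, -0.1, -0.1, -0.1], gripper=[70, 80, 90, 98, 98, 98, 98, 98, 98, 98])

```text
clock: 16.55
tool_pos: [0.3972, 0.3238, 0.2015]
eef_rot: [-0.7, 0.079, 0.706, 0.079]
contact_force: [-0.6, 0.1, 0.7]
opening: 0.982
```

```bash
python3 - <<'E'
from h import *
p=camera_params('wrist'); im=snapshot('wrist'); cv2.imwrite('pics/w12.png',im[:,:,::-1])
c=(.3965,.325)
for d in silhouettes('green_cup','wrist')[:1]: 
    f=fit('green_cup',[('wrist',d['mask'],p)],c); c=f[0]; print(d['score'],d['bbox'],f)
overlay('pics/w12.png','pics/w12b.png',p,[(*c,0,.026,(0,0,255)),(*c,.036,.0325,(255,0,0))],(150,80,370,300),3)
plan(c[0],c[1],.030)
E
```

```text
0.94 [228.3, 145.9, 61.3, 60.2] (array([0.39607924, 0.32505752]), np.float64(0.9691668748855591))
tcp [0.3977 0.3241 0.2022] toolx [-0.007  0.003 -1.   ] tooly [-0.223 -0.975 -0.001] q7 -2.44 open 0.979 F [ 0.9  0.2 -0.1] t 16.65
delta cm [17.23 -0.05  0.04]
```

View pics/w12b.png

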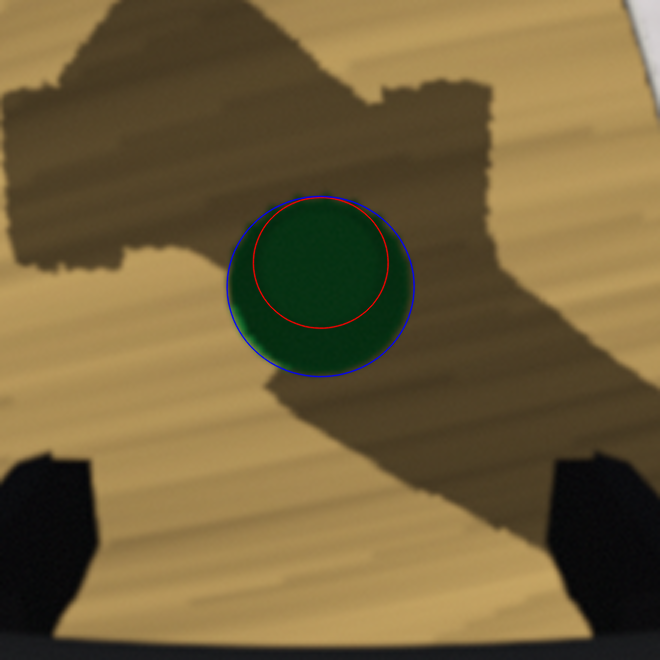

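apply_moves([
  [2.5, 0, 0],
  [5.5, 0, 0],
  [8.5, 0, 0],
  [11.5, 0, 0],
  [14, 0, 0],
  [16, 0, 0],
  [17.2, 0, 0],
  [17.2, 0, 0],
  [17.2, 0, 0],
], yaw=[0, 0, 0, 0, 0, 0, 0, 0, 0], gripper=[98, 98, 98, 98, 98, 98, 98, 98, 98])

```text
clock: 17.4
tool_pos: [0.397, 0.3242, 0.0307]
eef_rot: [-0.7, 0.079, 0.705, 0.08]
contact_force: [0.2, 0.2, 0.4]
opening: 0.978
```

```bash
python3 - <<'E'
from h import *
p=camera_params('wrist'); im=snapshot('wrist'); cv2.imwrite('pics/w13.png',im[:,:,::-1])
plan(.396,.325,.030)
E
```

```text
tcp [0.3972 0.3246 0.0313] toolx [-0.006  0.003 -1.   ] tooly [-0.224 -0.975 -0.002] q7 -2.41 open 0.979 F [0.4 0.3 0.6] t 17.45
delta cm [ 0.13 -0.01  0.13]
```

View pics/w13.png

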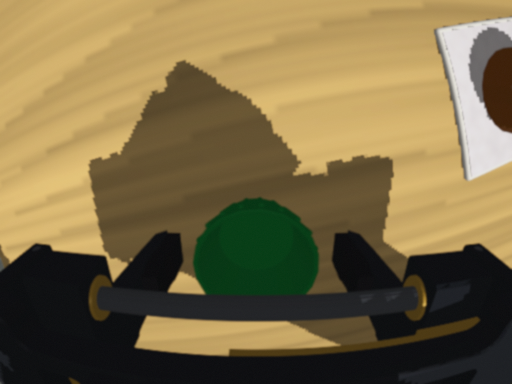

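Close lightly (6 N).

apply_moves([
  [0.1, 0, 0.1],
  [0.1, 0, 0.1],
  [0.1, 0, 0.1],
  [0.1, 0, 0.1],
  [0.1, 0, 0.1],
  [0.1, 0, 0.1],
], yaw=[0, 0, 0, 0, 0, 0], gripper=[85, 75, 65, 60, 60, 60], force=6)

```text
clock: 17.95
tool_pos: [0.3966, 0.3251, 0.0309]
eef_rot: [-0.701, 0.078, 0.705, 0.081]
contact_force: [-0.8, -0.1, 6.3]
opening: 0.73
```

apply_moves([
  [-0.5, 0, 0],
  [-2, 0, 0],
  [-4, 0, 0],
  [-6, 0, 0],
  [-6, 0, 0],
], yaw=[0, 0, 0, 0, 0], gripper=[60, 60, 60, 60, 60])

```text
clock: 18.37
tool_pos: [0.3982, 0.3258, 0.0939]
eef_rot: [-0.702, 0.077, 0.703, 0.082]
contact_force: [-1.0, -0.4, -1.4]
opening: 0.726
```

```bash
python3 - <<'E'
from h import *
p=camera_params('wrist'); im=snapshot('wrist'); cv2.imwrite('pics/w14.png',im[:,:,::-1])
plan(.396,.325,.3)
E
```

```text
tcp [0.3978 0.3255 0.0925] toolx [-0.002  0.006 -1.   ] tooly [-0.224 -0.975 -0.006] q7 -2.42 open 0.731 F [ 0.3  0.5 -0.2] t 18.4167
delta cm [-20.75  -0.03   0.24]
```

View pics/w14.png

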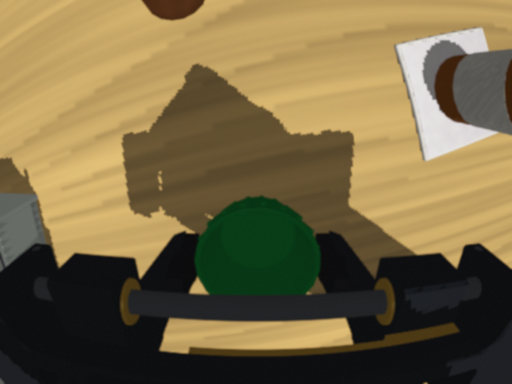

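apply_moves([
  [-1.5, 0, 0],
  [-4, 0, 0],
  [-7, 0, 0],
  [-10, 0, 0],
  [-13, 0, 0],
  [-15.5, 0, 0],
  [-17.5, 0, 0],
  [-18, 0, 0],
  [-18, 0, 0],
], yaw=[0, 0, 0, 0, 0, 0, 0, 0, 0], gripper=[60, 60, 60, 60, 60, 60, 60, 60, 60])

```text
clock: 19.17
tool_pos: [0.3985, 0.3247, 0.2729]
eef_rot: [-0.702, 0.077, 0.703, 0.082]
contact_force: [-0.1, -0.1, -0.5]
opening: 0.739
```

```bash
python3 - <<'E'
from h import *
plan(.4729,.019,.27,-2.47)
E
```

```text
tcp [0.3985 0.3247 0.2729] toolx [-0.001  0.008 -1.   ] tooly [-0.224 -0.975 -0.007] q7 -2.45 open 0.739 F [-0.1 -0.1 -0.5] t 19.1667
delta cm [  0.04  28.14 -14.09]
yaw about tool x (down) 0.674 or 3.815 -2.468
```

apply_moves([
  [0, 0.8, -0.4],
  [0, 2.8, -1.4],
  [0, 5.6, -2.8],
  [0, 9, -4.5],
  [0, 12.4, -6.2],
  [0, 15.8, -7.9],
  [0, 19.2, -9.6],
  [0, 22.4, -11.2],
  [0, 25.2, -12.6],
  [0, 27.2, -13.6],
], yaw=[0, 0.05, 0.11, 0.18, 0.26, 0.34, 0.42, 0.5, 0.58, 0.64], gripper=[60, 60, 60, 60, 60, 60, 60, 60, 60, 60])

```text
clock: 20.0
tool_pos: [0.4691, 0.0248, 0.2688]
eef_rot: [-0.638, 0.298, 0.643, 0.3]
contact_force: [0.7, -0.1, -0.6]
opening: 0.732
```

apply_moves([
  [0, 0, 0],
  [0, 0, 0],
  [0, 0, 0],
], yaw=[0, 0, 0], gripper=[60, 60, 60])

```text
clock: 20.25
tool_pos: [0.468, 0.0255, 0.2675]
eef_rot: [-0.638, 0.298, 0.644, 0.299]
contact_force: [-0.9, 0.5, -0.1]
opening: 0.728
```

```bash
python3 - <<'E'
from h import *
p=camera_params('wrist'); im=snapshot('wrist'); cv2.imwrite('pics/w15.png',im[:,:,::-1])
cv2.imwrite('pics/s15.png',snapshot('scene')[:,:,::-1])
plan(.4729,.019,.10,-2.47)
s=get_state();t=np.array(s['tool_pos']);Rm=R.from_quat(s['eef_rot']).as_matrix();z=Rm[:,2]
C=[]
for off,col in ((-.003,(0,0,255)),(0,(0,255,0)),(.003,(255,0,0))):
    c=t+z*off; C+=[(c[0],c[1],t[2]+.006,.0325,col)]
overlay('pics/w15.png','pics/w15b.png',p,C,(150,120,370,320),3)
E
```

```text
tcp [0.4684 0.0265 0.268 ] toolx [-0.007  0.006 -1.   ] tooly [-0.764 -0.645  0.001] q7 -2.35 open 0.728 F [-0.  -0.1 -1.2] t 20.35
delta cm [16.8   0.12 -1.01]
yaw about tool x (down) 0.029 or 3.171 -3.113
```

View pics/w15b.png

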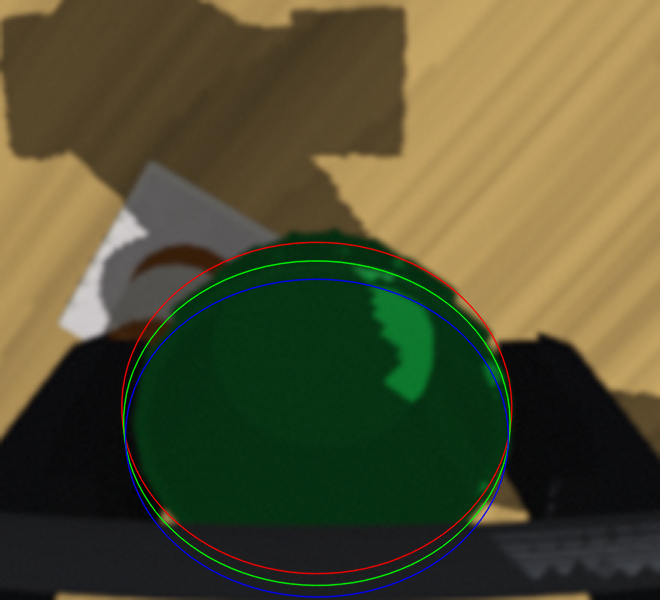

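View pics/s15.png

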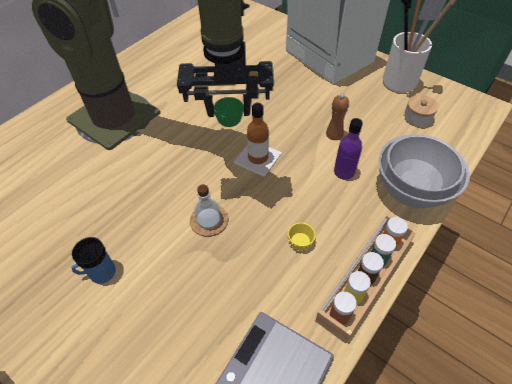

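```bash
python3 - <<'E'
from h import *
p=camera_params('wrist');print(p['position'],R.from_quat(p['orientation']).as_matrix()[:,2])
print(proj('wrist',[[.4575,.1377,.006],[.4882,-.0998,.006],[.4882,-.0998,.13]],p))
E
```

```text
[ 0.52102022 -0.03557824  0.40033314] [-0.2069488   0.24278437 -0.94774888]
[[213.25314076 218.03096269]
 [307.4839961   75.14658064]
 [330.16669764  66.96507139]]
```

View pics/w15.png

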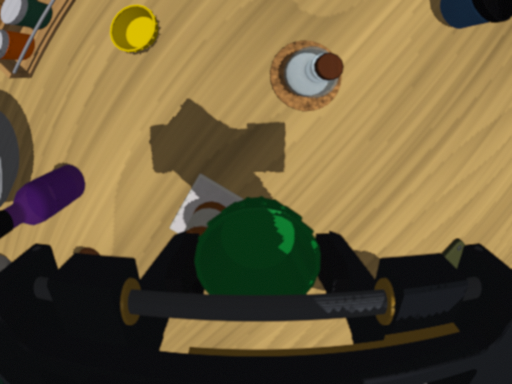

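```bash
python3 - <<'E'
import cv2
im=cv2.imread('pics/s15.png'); cv2.imwrite('pics/z.png',cv2.resize(im[50:180,160:300],None,fx=4,fy=4,interpolation=cv2.INTER_CUBIC))
im=cv2.imread('pics/w15.png'); cv2.imwrite('pics/z2.png',cv2.resize(im[180:330,170:350],None,fx=4,fy=4,interpolation=cv2.INTER_CUBIC))
E
```

```text
(no output)
```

View pics/z.png

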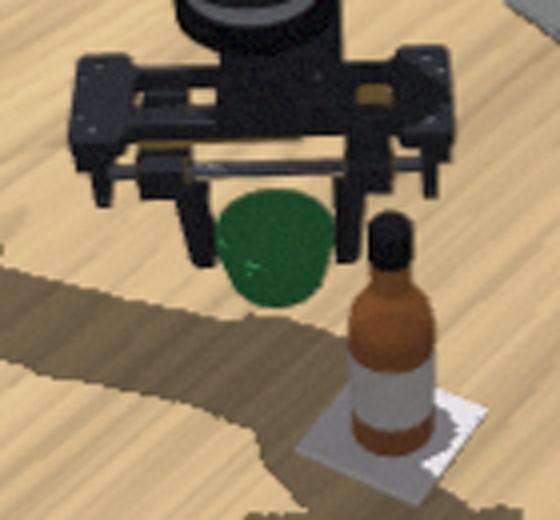

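View pics/z2.png

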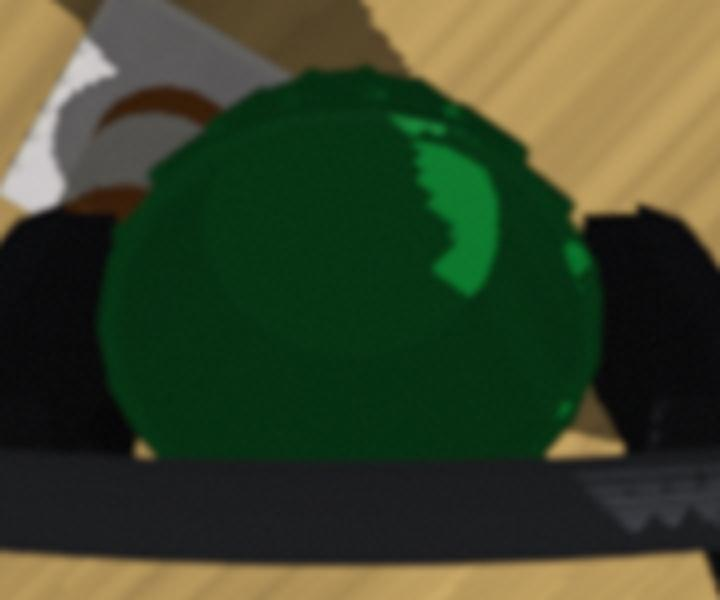

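apply_moves([
  [0, 0, -0.5],
  [2, 0.1, -1],
  [5, 0.1, -1],
  [8, 0.1, -1],
  [11, 0.1, -1],
  [14, 0.1, -1],
  [16.5, 0.1, -1],
  [18.5, 0.1, -1],
  [19.5, 0.1, -1],
  [19.5, 0.1, -1],
], yaw=[0.01, 0.03, 0.03, 0.03, 0.03, 0.03, 0.03, 0.03, 0.03, 0.03], gripper=[60, 60, 60, 60, 60, 60, 60, 60, 60, 60])

```text
clock: 21.18
tool_pos: [0.472, 0.02, 0.0712]
eef_rot: [-0.633, 0.307, 0.641, 0.308]
contact_force: [0.2, 0.2, -0.4]
opening: 0.729
```

```bash
python3 - <<'E'
from h import *
p=camera_params('wrist'); im=snapshot('wrist'); cv2.imwrite('pics/w16.png',im[:,:,::-1])
cv2.imwrite('pics/s16.png',snapshot('scene')[:,:,::-1])
plan(.4729,.019,.031,-2.47)
E
```

```text
tcp [0.4732 0.0197 0.0733] toolx [-0.006  0.006 -1.   ] tooly [-0.783 -0.622  0.001] q7 -2.23 open 0.732 F [ 0.1 -0.1 -0.7] t 21.2833
delta cm [ 4.23  0.06 -0.07]
yaw about tool x (down) -0.0 or 3.141 -3.142
```

View pics/s16.png

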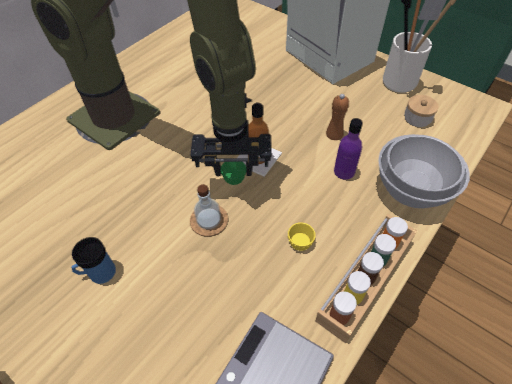

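apply_moves([
  [0, 0.06, -0.07],
  [0, 0.06, -0.07],
  [1, 0.06, -0.07],
  [2, 0.06, -0.07],
  [3, 0.06, -0.07],
  [3.7, 0.06, -0.07],
  [4.1, 0.06, -0.07],
  [4.1, 0.06, -0.07],
  [4.1, 0.06, -0.07],
], yaw=[0.1, 0.2, 0.2, 0.2, 0.2, 0.2, 0.2, 0.2, 0.2], gripper=[60, 60, 60, 60, 60, 60, 60, 60, 60])

```text
clock: 22.03
tool_pos: [0.4726, 0.0189, 0.0319]
eef_rot: [-0.6, 0.369, 0.606, 0.37]
contact_force: [0.4, -0.5, -0.2]
opening: 0.729
```

```bash
python3 - <<'E'
from h import *
plan(.4729,.019,.031,-2.47)
E
```

```text
tcp [0.4726 0.0189 0.0319] toolx [-0.007  0.006 -1.   ] tooly [-0.891 -0.454  0.004] q7 -2.32 open 0.729 F [ 0.4 -0.5 -0.2] t 22.0333
delta cm [ 0.09 -0.03 -0.  ]
yaw about tool x (down) -0.2 or 2.942 -3.342
```

apply_moves([
  [0.1, 0, 0],
  [0.2, 0, 0],
  [0.2, 0, 0],
], yaw=[0, 0, 0], gripper=[60, 60, 60])

```text
clock: 22.28
tool_pos: [0.4729, 0.0189, 0.0303]
eef_rot: [-0.6, 0.369, 0.606, 0.37]
contact_force: [-0.4, -0.4, 2.6]
opening: 0.726
```

apply_moves([
  [0, 0, 0],
  [0, 0, 0],
  [0, 0, 0],
  [0, 0, 0],
  [-1, 0, 0],
  [-3, 0, 0],
  [-6, 0, 0],
  [-9, 0, 0],
  [-12, 0, 0],
  [-12, 0, 0],
], yaw=[0, 0, 0, 0, 0, 0, 0, 0, 0, 0], gripper=[78, 85, 92, 95, 95, 95, 95, 95, 95, 95])

```text
clock: 23.12
tool_pos: [0.4759, 0.018, 0.1551]
eef_rot: [-0.602, 0.367, 0.603, 0.372]
contact_force: [-0.0, 0.9, -0.4]
opening: 0.95
```

```bash
python3 - <<'E'
from h import *
p=camera_params('wrist'); im=snapshot('wrist'); cv2.imwrite('pics/w17.png',im[:,:,::-1])
c=(.4729,.019)
for d in silhouettes('green_cup','wrist')[:1]: 
    f=fit('green_cup',[('wrist',d['mask'],p)],c); c=f[0]; print(d['score'],d['bbox'],f)
cv2.imwrite('pics/s17.png',snapshot('scene')[:,:,::-1])
plan(.4882,-.0998,.22,-2.6)
E
```

```text
0.83 [224.1, 157.5, 71.9, 68.3] (array([0.4723294, 0.0192778]), np.float64(0.9505491852760315))
tcp [0.4735 0.0184 0.1506] toolx [-0.006  0.006 -1.   ] tooly [-0.891 -0.455  0.002] q7 -2.36 open 0.947 F [-0.1  0.   0. ] t 23.2667
delta cm [ -7.02   4.08 -11.14]
yaw about tool x (down) -0.07 or 3.072 -3.211
```

View pics/w17.png

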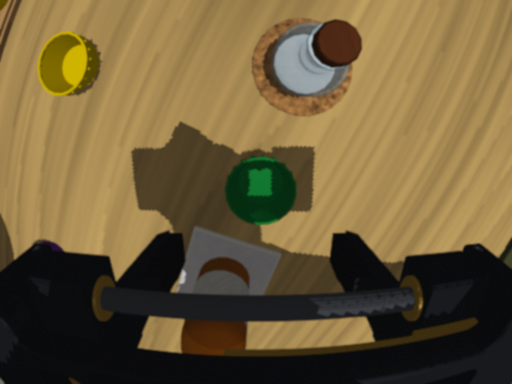

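View pics/s17.png

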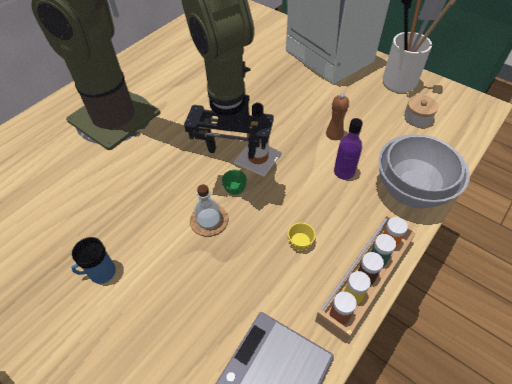

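apply_moves([
  [-3, 0, 0],
  [-6, 0.5, -1.5],
  [-7, 1.5, -4],
  [-7, 2.6, -7],
  [-7, 3.6, -9.8],
  [-7, 4.1, -11.1],
  [-7, 4.1, -11.1],
  [-7, 4.1, -11.1],
], yaw=[0, 0, 0, 0, 0, 0, 0, 0], gripper=[80, 60, 60, 60, 60, 60, 60, 60])

```text
clock: 23.93
tool_pos: [0.487, -0.0995, 0.2187]
eef_rot: [-0.599, 0.369, 0.607, 0.37]
contact_force: [-0.1, 0.4, 0.2]
opening: 0.601
```

apply_moves([
  [0, 0, 0],
  [0, 0, 0],
], yaw=[0, 0], gripper=[60, 60])

```text
clock: 24.1
tool_pos: [0.4864, -0.0976, 0.2178]
eef_rot: [-0.598, 0.368, 0.608, 0.37]
contact_force: [-0.0, 0.6, 0.0]
opening: 0.603
```

```bash
python3 - <<'E'
from h import *
p=camera_params('wrist'); im=snapshot('wrist'); cv2.imwrite('pics/w18.png',im[:,:,::-1])
c=(.4882,-.0998)
for d in silhouettes('cruet','wrist')[:1]: print(d['score'],d['bbox'],fit('cruet',[('wrist',d['mask'],p)],c,.006))
v=np.ones((384,512),np.float32)
for d in silhouettes('stopper','wrist')[:1]:
    prof['stopper']=[(13,118),(13,134)]
    f=fit('stopper',[('wrist',d['mask'],p)],c); print(d['score'],d['bbox'],f); s=f[0]
overlay('pics/w18.png','pics/w18b.png',p,[(*c,.006,.048,(0,0,255)),(*c,.006,.031,(0,255,0)),(*s,.134,.013,(255,0,0)),(*s,.118,.015,(255,255,0))],(150,90,370,290),3)
plan(*s,.133)
E
```

```text
0.85 [223.3, 135.3, 61.4, 56.8] (array([ 0.48876034, -0.10086309]), np.float64(0.7377263307571411))
0.73 [237.6, 179.8, 33.9, 32.5] (array([ 0.48839865, -0.10112387]), np.float64(0.9146919250488281))
tcp [ 0.4869 -0.0983  0.2184] toolx [-0.009  0.008 -1.   ] tooly [-0.891 -0.455  0.005] q7 -2.22 open 0.6 F [-0.2 -0.1 -0.2] t 24.25
delta cm [ 8.54 -0.05 -0.41]
```

View pics/w18b.png

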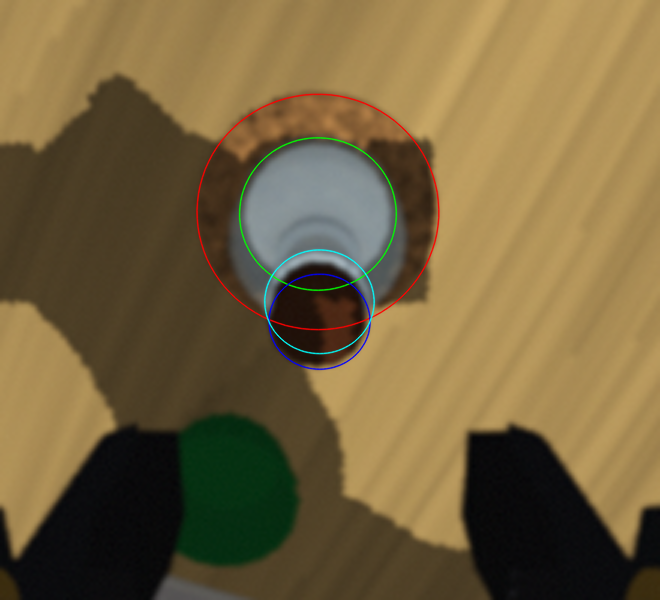

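apply_moves([
  [1, 0, -0.4],
  [3, 0, -0.4],
  [5, 0, -0.4],
  [7, 0, -0.4],
  [8.2, 0, -0.4],
  [8.4, 0, -0.4],
  [8.4, 0, -0.4],
  [8.4, 0, -0.4],
], yaw=[0, 0, 0, 0, 0, 0, 0, 0], gripper=[60, 60, 60, 60, 60, 60, 60, 60])

```text
clock: 24.92
tool_pos: [0.4882, -0.1013, 0.1345]
eef_rot: [-0.599, 0.368, 0.607, 0.37]
contact_force: [-0.7, 0.2, 0.2]
opening: 0.601
```

```bash
python3 - <<'E'
from h import *
p=camera_params('wrist'); im=snapshot('wrist'); cv2.imwrite('pics/w19.png',im[:,:,::-1])
cv2.imwrite('pics/s19.png',snapshot('scene')[:,:,::-1])
im=cv2.imread('pics/s19.png'); cv2.imwrite('pics/z.png',cv2.resize(im[110:250,150:290],None,fx=4,fy=4,interpolation=cv2.INTER_CUBIC))
plan(.4885,-.1008,.134)
E
```

```text
tcp [ 0.4885 -0.1014  0.1351] toolx [-0.007  0.007 -1.   ] tooly [-0.89  -0.455  0.003] q7 -2.16 open 0.599 F [-0.3  0.1  0.2] t 25.0167
delta cm [ 0.11 -0.03  0.05]
```

View pics/w19.png

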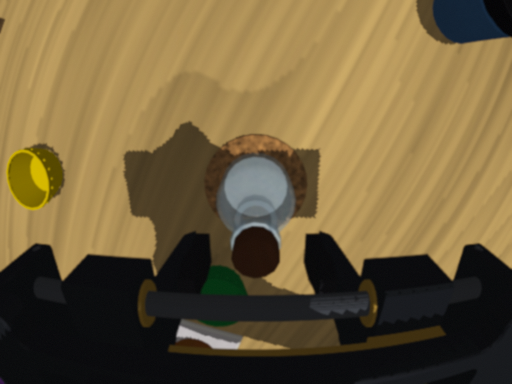

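View pics/z.png

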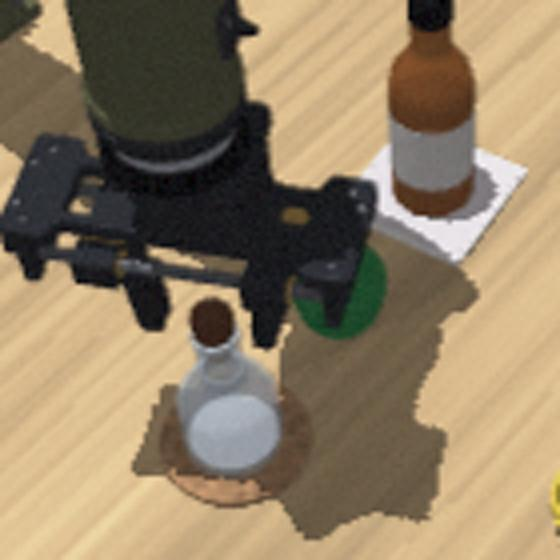

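apply_moves([
  [0.1, 0, 0],
  [0.1, 0, 0],
  [0.1, 0, 0],
  [0.1, 0, 0],
  [0.1, 0, 0],
  [0.1, 0, 0],
  [0.1, 0, 0],
], yaw=[0, 0, 0, 0, 0, 0, 0], gripper=[50, 42, 34, 28, 20, 20, 20], force=12)

```text
clock: 25.6
tool_pos: [0.4886, -0.1013, 0.1342]
eef_rot: [-0.6, 0.368, 0.607, 0.37]
contact_force: [-0.7, 0.2, 0.8]
opening: 0.289
```

apply_moves([
  [-0.5, 0, 0],
  [-1.5, 0, 0],
  [-3, 0, 0],
  [-5, 0, 0],
  [-7, 0, 0],
  [-7, 0, 0],
], yaw=[0, 0, 0, 0, 0, 0], gripper=[20, 20, 20, 20, 20, 20])

```text
clock: 26.1
tool_pos: [0.491, -0.1027, 0.2079]
eef_rot: [-0.602, 0.368, 0.604, 0.371]
contact_force: [0.2, 0.0, -0.4]
opening: 0.289
```

```bash
python3 - <<'E'
from h import *
p=camera_params('wrist'); im=snapshot('wrist'); cv2.imwrite('pics/w20.png',im[:,:,::-1])
cv2.imwrite('pics/s20.png',snapshot('scene')[:,:,::-1])
im=cv2.imread('pics/s20.png'); cv2.imwrite('pics/z.png',cv2.resize(im[90:250,150:290],None,fx=4,fy=3.7,interpolation=cv2.INTER_CUBIC))
plan(.4725,.0192,.15)
E
```

```text
tcp [ 0.4895 -0.1019  0.2051] toolx [-0.005  0.007 -1.   ] tooly [-0.89  -0.455  0.001] q7 -2.2 open 0.286 F [-0.2  0.3 -0.8] t 26.2
delta cm [ 5.6  -4.   11.51]
```

View pics/w20.png

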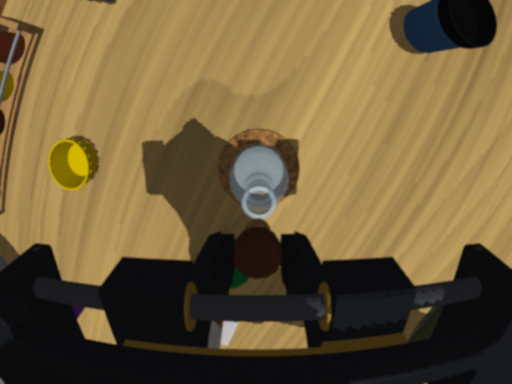

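View pics/z.png

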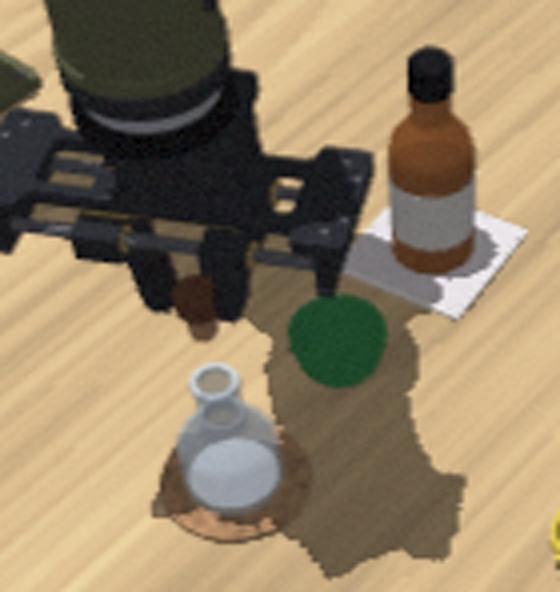

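apply_moves([
  [0, -0.4, 1],
  [0, -1.1, 3],
  [1, -1.9, 5.5],
  [3, -2.8, 8],
  [4.5, -3.5, 10],
  [5.5, -3.9, 11.2],
  [5.6, -4, 11.5],
  [5.6, -4, 11.5],
  [5.6, -4, 11.5],
], yaw=[0, 0, 0, 0, 0, 0, 0, 0, 0], gripper=[20, 20, 20, 20, 20, 20, 20, 20, 20])

```text
clock: 26.95
tool_pos: [0.4725, 0.0185, 0.1501]
eef_rot: [-0.6, 0.368, 0.606, 0.37]
contact_force: [-0.1, -1.4, 0.8]
opening: 0.291
```

```bash
python3 - <<'E'
from h import *
p=camera_params('wrist'); im=snapshot('wrist'); cv2.imwrite('pics/w21.png',im[:,:,::-1])
plan(.4725,.0192,.054)
E
```

```text
tcp [0.4729 0.018  0.1504] toolx [-0.004  0.006 -1.   ] tooly [-0.891 -0.454  0.001] q7 -2.35 open 0.292 F [ 0.7 -0.6 -0.6] t 27.0
delta cm [ 9.64 -0.03  0.05]
```

View pics/w21.png

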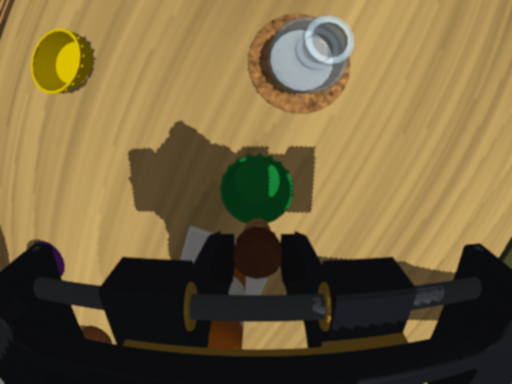

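apply_moves([
  [1, 0, 0],
  [3, 0, 0],
  [5, 0, 0],
  [7, 0, 0],
  [8.5, 0, 0],
  [9.3, 0, 0],
  [9.6, 0, 0],
  [9.6, 0, 0],
], yaw=[0, 0, 0, 0, 0, 0, 0, 0], gripper=[20, 20, 20, 20, 20, 20, 20, 20])

```text
clock: 27.67
tool_pos: [0.4726, 0.0178, 0.0545]
eef_rot: [-0.6, 0.369, 0.605, 0.371]
contact_force: [-1.2, -0.6, 0.5]
opening: 0.296
```

```bash
python3 - <<'E'
from h import *
p=camera_params('wrist'); im=snapshot('wrist'); cv2.imwrite('pics/w22.png',im[:,:,::-1])
cv2.imwrite('pics/s22.png',snapshot('scene')[:,:,::-1])
plan(.4725,.0192,.054)
E
```

```text
tcp [0.473  0.0182 0.0552] toolx [-0.003  0.006 -1.   ] tooly [-0.891 -0.453  0.   ] q7 -2.29 open 0.29 F [-0.1  0.3  0.1] t 27.7667
delta cm [ 0.12 -0.01  0.11]
```

View pics/w22.png

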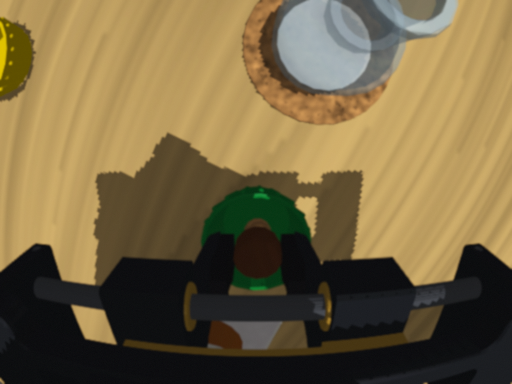

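Stopper head (258,252) sits over the cup; release.

apply_moves([
  [0.1, 0, 0.1],
  [0.1, 0, 0.1],
  [0.1, 0, 0.1],
  [0.1, 0, 0.1],
  [0, 0, 0.1],
  [-2, 0, 0.1],
  [-5, 0, 0.1],
  [-9, 0, 0.1],
  [-12, 0, 0.1],
  [-12, 0, 0.1],
], yaw=[0, 0, 0, 0, 0, 0, 0, 0, 0, 0], gripper=[30, 38, 46, 55, 60, 60, 60, 60, 60, 60])

```text
clock: 28.6
tool_pos: [0.4755, 0.0181, 0.1799]
eef_rot: [0.603, -0.367, -0.602, -0.373]
contact_force: [-0.5, 0.4, 0.3]
opening: 0.603
```

```bash
python3 - <<'E'
from h import *
p=camera_params('wrist'); im=snapshot('wrist'); cv2.imwrite('pics/w23.png',im[:,:,::-1])
for d in silhouettes('green_cup','wrist')[:1]: print(d['score'],fit('green_cup',[('wrist',d['mask'],p)],(.4725,.019)))
cv2.imwrite('pics/s23.png',snapshot('scene')[:,:,::-1])
c=(.4882,-.0998)
overlay('pics/w23.png','pics/w23b.png',p,[(*c,.006,.048,(0,0,255)),(*c,.006,.031,(0,255,0)),(*c,.118,.015,(255,0,0)),(.4725,.019,.036,.0325,(255,0,0))],(200,0,400,240),3)
plan(.39,-.358,.3,-1.9)
im=cv2.imread('pics/s23.png'); cv2.imwrite('pics/z.png',cv2.resize(im[210:310,40:160],None,fx=5,fy=5,interpolation=cv2.INTER_CUBIC))
E
```

```text
0.77 (array([0.47247096, 0.01924984]), np.float64(0.7467479109764099))
tcp [0.4726 0.0187 0.1752] toolx [-0.003  0.006 -1.   ] tooly [-0.891 -0.454 -0.   ] q7 -2.35 open 0.603 F [-0.8 -0.3 -0.7] t 28.75
delta cm [-12.69  24.45 -29.73]
yaw about tool x (down) -0.771 or 2.371 -3.912
```

View pics/w23b.png

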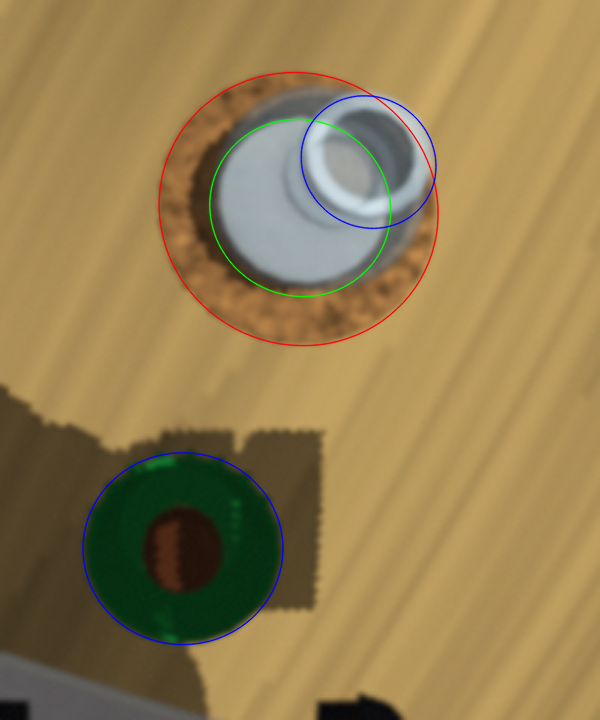

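View pics/s23.png

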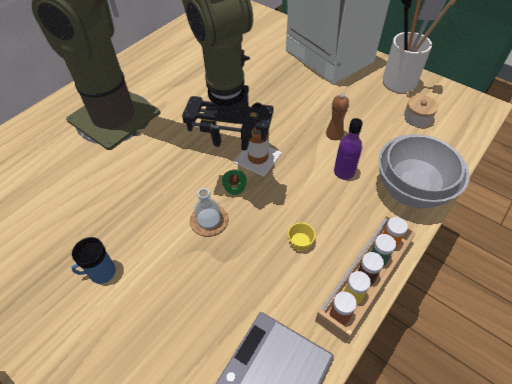

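View pics/z.png

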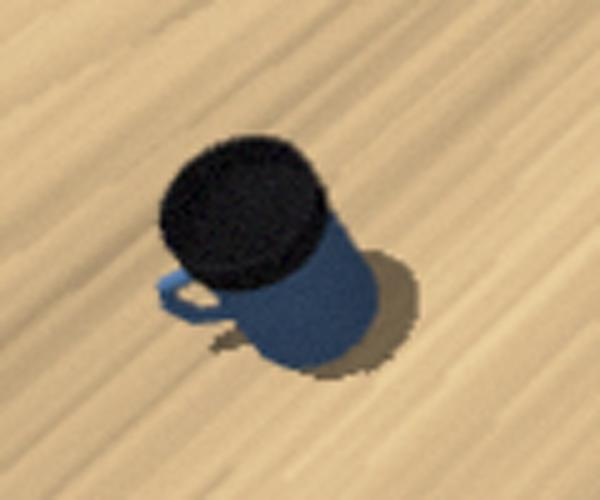

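```bash
python3 - <<'E'
from h import *
print(onz('scene',(74,267),.04),onz('scene',(98,265),.06))
print(R.from_quat(camera_params('scene')['orientation']).as_matrix()[:,0])
E
```

```text
[ 0.35886556 -0.39227807  0.04      ] [ 0.41025829 -0.35850512  0.06      ]
[ 0.78321962  0.62159996 -0.0134355 ]
```

apply_moves([
  [-3, 0, 0],
  [-6, 1.5, -2],
  [-9, 4, -5],
  [-11, 6.5, -8],
  [-12, 9, -11],
  [-12.5, 11.5, -14],
  [-12.5, 14, -17],
  [-12.5, 16.5, -20],
  [-12.5, 19, -23],
  [-12.5, 21.5, -26],
], yaw=[-0.1, -0.22, -0.34, -0.46, -0.58, -0.7, -0.82, -0.94, -1.06, -1.18], gripper=[60, 60, 60, 70, 80, 90, 98, 98, 98, 98])

```text
clock: 29.58
tool_pos: [0.3979, -0.3128, 0.2967]
eef_rot: [-0.705, -0.033, 0.708, -0.027]
contact_force: [1.3, -0.3, 0.7]
opening: 0.978
```

```bash
python3 - <<'E'
from h import *
plan(.39,-.358,.27,-0.9)
E
```

```text
tcp [ 0.3979 -0.3128  0.2967] toolx [-0.005  0.009 -1.   ] tooly [ 0.086 -0.996 -0.009] q7 -0.87 open 0.978 F [ 1.3 -0.3  0.7] t 29.5833
delta cm [2.64 4.46 1.16]
yaw about tool x (down) -0.585 or 2.556 -3.727
```

apply_moves([
  [1, 2, 0.5],
  [2.6, 4.4, 1.2],
  [2.6, 4.4, 1.2],
  [2.6, 4.4, 1.2],
  [2.6, 4.4, 1.2],
  [2.6, 4.4, 1.2],
  [2.6, 4.4, 1.2],
  [2.6, 4.4, 1.2],
], yaw=[-0.1, -0.22, -0.34, -0.46, -0.58, -0.58, -0.58, -0.58], gripper=[98, 98, 98, 98, 98, 98, 98, 98])

```text
clock: 30.25
tool_pos: [0.3892, -0.3571, 0.2695]
eef_rot: [-0.668, -0.234, 0.67, -0.226]
contact_force: [-0.4, 0.6, -0.3]
opening: 0.98
```

```bash
python3 - <<'E'
from h import *
p=camera_params('wrist'); im=snapshot('wrist'); cv2.imwrite('pics/w24.png',im[:,:,::-1])
np.save('pics/w24p.npy',p,allow_pickle=True)
plan(.39,-.358,.27,-0.9)
for t in ('mug','funnel'):
  for d in silhouettes(t,'wrist')[:1]: print(t,d['score'],d['bbox']); np.save(f'pics/w24_{t}.npy',d['mask'])
E
```

```text
tcp [ 0.3894 -0.3571  0.2698] toolx [-0.006  0.01  -1.   ] tooly [ 0.616 -0.788 -0.011] q7 -0.34 open 0.976 F [ 0.4  0.3 -0.5] t 30.3
delta cm [-0.02  0.1   0.01]
yaw about tool x (down) -0.007 or 3.134 -3.149
mug 0.52 [238.2, 132.6, 37.6, 15.6]
funnel 0.75 [226.7, 140.0, 67.0, 63.4]
```

View pics/w24.png

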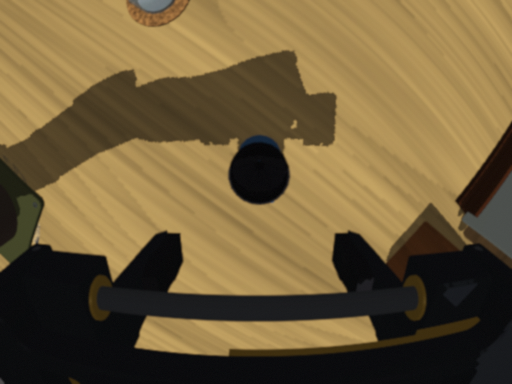

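```bash
python3 - <<'E'
from h import *
from scipy.optimize import minimize
p=np.load('pics/w24p.npy',allow_pickle=True).item()
im=cv2.imread('pics/w24.png'); g=im.max(2)
m=(g<38).astype(np.float32); v=np.zeros_like(m); v[145:215,215:305]=1  # dark
m0=m*v
im2=cv2.imread('pics/s23.png'); ms=(im2.max(2)<55).astype(np.float32); vs=np.zeros_like(ms); vs[230:275,65:112]=1; ms*=vs
cv2.imwrite('pics/z.png',np.hstack([cv2.resize(m0[130:220,210:310]*255,None,fx=4,fy=4),cv2.resize(ms[230:320,60:160]*255,None,fx=4,fy=4)]))
ps=camera_params('scene')
fn=[(32.5,68),(32.5,88)]
def c(q,use):
    a=np.linspace(0,2*np.pi,48,endpoint=False);t=0
    P=np.vstack([np.c_[q[0]+.0325*np.cos(a),q[1]+.0325*np.sin(a),np.full(48,q[2]+z)] for z in (-.02,0)])
    if 'w' in use: t+=(np.abs(hullmask('wrist',P,p)-m0)*v).sum()
    if 's' in use: t+=(np.abs(hullmask('scene',P,ps)-ms)*vs).sum()
    return t
for use in ('w','s','ws'):
    r=minimize(c,(.39,-.357,.1),args=(use,),method='Nelder-Mead',options=dict(initial_simplex=np.array([.39,-.357,.1])+np.array([[0,0,0],[.008,0,0],[0,.008,0],[0,0,.01]]),xatol=1e-4,fatol=.1)); print(use,r.x,r.fun)
E
```

```text
w [ 0.38674987 -0.35771274  0.08783212] 62.875
s [ 0.36936877 -0.35196299  0.06980277] 28.75
ws [ 0.38808867 -0.35607106  0.0941452 ] 176.375[ WARN:0@0.227] global loadsave.cpp:1063 imwrite_ Unsupported depth image for selected encoder is fallbacked to CV_8U.
```

View pics/z.png

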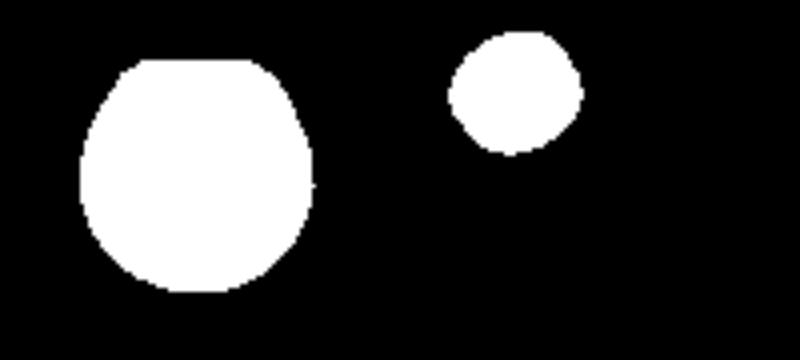

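```bash
python3 - <<'E'
from h import *
plan(.388,-.3565,.13)
E
```

```text
tcp [ 0.3896 -0.3572  0.2701] toolx [-0.006  0.009 -1.   ] tooly [ 0.617 -0.787 -0.011] q7 -0.34 open 0.984 F [ 0.2 -0.5  0.2] t 30.4
delta cm [ 1.402e+01 -1.000e-02  1.000e-01]
```

apply_moves([
  [2, 0, 0.1],
  [5, 0, 0.1],
  [8, 0, 0.1],
  [11, 0, 0.1],
  [13, 0, 0.1],
  [14, 0, 0.1],
  [14, 0, 0.1],
  [14, 0, 0.1],
], yaw=[0, 0, 0, 0, 0, 0, 0, 0], gripper=[98, 98, 98, 98, 98, 98, 98, 98])

```text
clock: 31.07
tool_pos: [0.3883, -0.3567, 0.1305]
eef_rot: [-0.668, -0.234, 0.669, -0.227]
contact_force: [-0.6, -0.9, 1.0]
opening: 0.981
```

```bash
python3 - <<'E'
from h import *
p=camera_params('wrist'); im=snapshot('wrist'); cv2.imwrite('pics/w25.png',im[:,:,::-1])
c=(.388,-.3565)
cv2.imwrite('pics/w25c.png',np.clip(cv2.imread('pics/w25.png').astype(float)*2.5,0,255).astype(np.uint8))
overlay('pics/w25c.png','pics/w25b.png',p,[(*c,.094,.0325,(0,0,255)),(*c,.074,.0325,(0,255,0)),(*c,.075,.03,(255,255,0)),(*c,0,.03,(255,255,0))],(150,110,370,310),3)
plan(*c,.09)
E
```

```text
tcp [ 0.3887 -0.3571  0.1311] toolx [-0.004  0.008 -1.   ] tooly [ 0.617 -0.787 -0.009] q7 -0.38 open 0.982 F [ 0.1 -0.4 -0.7] t 31.1167
delta cm [ 4.11 -0.05  0.03]
```

View pics/w25b.png

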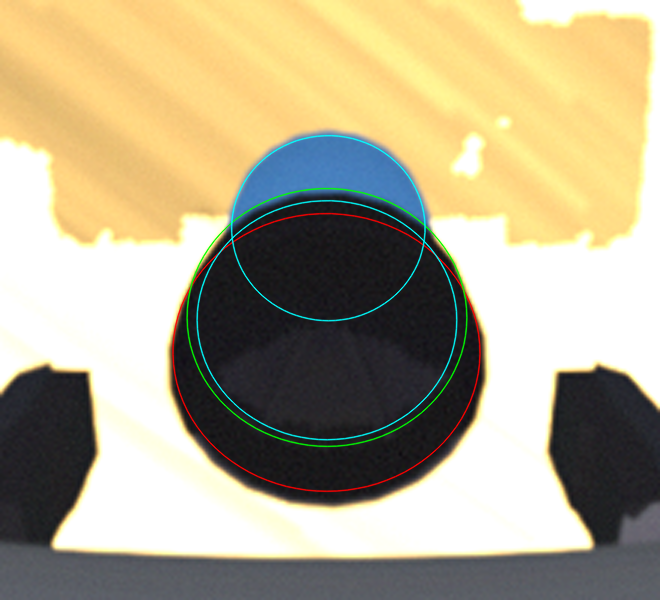

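apply_moves([
  [1, 0, 0],
  [2, 0, 0],
  [3, 0, 0],
  [3.6, 0, 0],
  [3.9, 0, 0],
  [3.9, 0, 0],
  [3.9, 0, 0],
], yaw=[0, 0, 0, 0, 0, 0, 0], gripper=[98, 98, 98, 98, 98, 98, 98])

```text
clock: 31.7
tool_pos: [0.3885, -0.3567, 0.0919]
eef_rot: [-0.668, -0.234, 0.669, -0.227]
contact_force: [0.4, -0.0, 1.2]
opening: 0.978
```

apply_moves([
  [0, 0, 0],
  [0, 0, 0],
  [0, 0, 0],
  [0, 0, 0],
  [0, 0, 0],
  [0, 0, 0],
], yaw=[0, 0, 0, 0, 0, 0], gripper=[85, 78, 70, 65, 60, 60], force=10)

```text
clock: 32.2
tool_pos: [0.3887, -0.3568, 0.0921]
eef_rot: [-0.668, -0.234, 0.669, -0.228]
contact_force: [0.2, -0.4, 0.1]
opening: 0.732
```

```bash
python3 - <<'E'
from h import *
p=camera_params('wrist'); im=snapshot('wrist'); cv2.imwrite('pics/w26.png',im[:,:,::-1])
cv2.imwrite('pics/s26.png',snapshot('scene')[:,:,::-1])
im=cv2.imread('pics/s26.png'); cv2.imwrite('pics/z.png',cv2.resize(im[190:310,30:170],None,fx=5,fy=5,interpolation=cv2.INTER_CUBIC))
plan(.388,-.3565,.09)
E
```

```text
tcp [ 0.3887 -0.3569  0.092 ] toolx [-0.004  0.008 -1.   ] tooly [ 0.616 -0.787 -0.009] q7 -0.39 open 0.734 F [-0.2  0.4  1.1] t 32.3
delta cm [ 0.21 -0.07  0.03]
```

View pics/z.png

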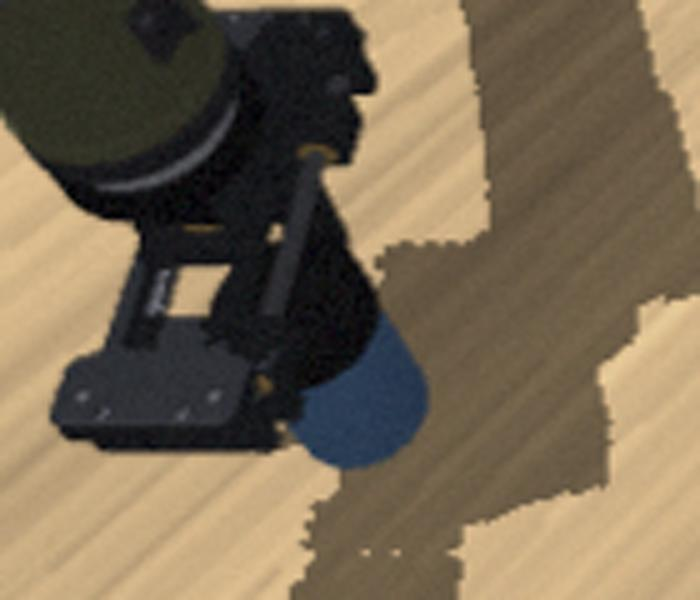

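View pics/w26.png

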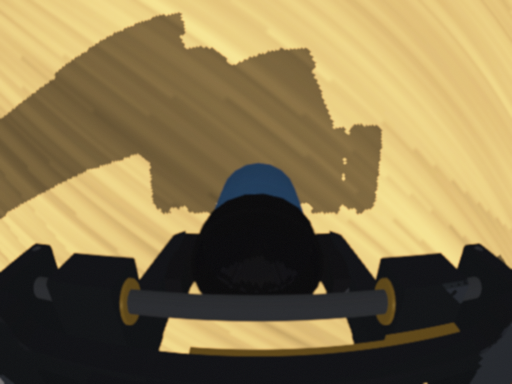

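apply_moves([
  [-0.5, 0, 0],
  [-1.5, 0, 0],
  [-3, 0, 0],
  [-5, 0, 0],
  [-7.5, 0, 0],
  [-10, 0, 0],
  [-12.5, 0, 0],
  [-15, 0, 0],
  [-16, 0, 0],
  [-16, 0, 0],
], yaw=[0, 0, 0, 0, 0, 0, 0, 0, 0, 0], gripper=[60, 60, 60, 60, 60, 60, 60, 60, 60, 60])

```text
clock: 33.13
tool_pos: [0.3904, -0.359, 0.2554]
eef_rot: [0.669, 0.232, -0.668, 0.229]
contact_force: [-0.0, 0.1, -0.4]
opening: 0.735
```

```bash
python3 - <<'E'
from h import *
p=camera_params('wrist'); im=snapshot('wrist'); cv2.imwrite('pics/w27.png',im[:,:,::-1])
cv2.imwrite('pics/s27.png',snapshot('scene')[:,:,::-1])
plan(.4882,-.0998,.25)
E
```

```text
tcp [ 0.3891 -0.3579  0.2524] toolx [-0.004  0.007 -1.   ] tooly [ 0.616 -0.787 -0.008] q7 -0.35 open 0.73 F [-0.7  0.6 -0.5] t 33.2333
delta cm [  0.39 -14.21 -23.72]
```

View pics/s27.png

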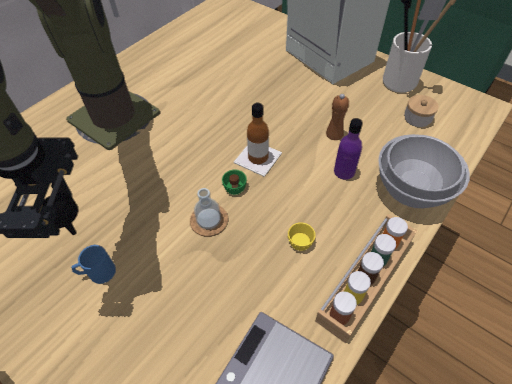

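View pics/w27.png

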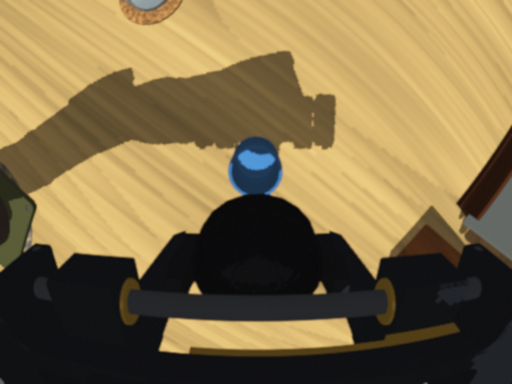

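apply_moves([
  [0, -0.5, -0.8],
  [0, -1.5, -2.5],
  [0, -2.9, -4.9],
  [0, -4.6, -7.7],
  [0, -6.3, -10.5],
  [0, -8, -13.3],
  [0, -9.7, -16.1],
  [0, -11.4, -18.9],
  [0, -12.8, -21.3],
  [0, -13.7, -22.9],
], yaw=[0, 0, 0, 0, 0, 0, 0, 0, 0, 0], gripper=[60, 60, 60, 60, 60, 60, 60, 60, 60, 60])

```text
clock: 34.07
tool_pos: [0.4849, -0.1042, 0.2527]
eef_rot: [-0.667, -0.236, 0.669, -0.228]
contact_force: [0.4, 0.2, -0.4]
opening: 0.734
```

apply_moves([
  [0, 0, 0],
  [0, 0, 0],
  [0, 0, 0],
], yaw=[0, 0, 0], gripper=[60, 60, 60])

```text
clock: 34.32
tool_pos: [0.4837, -0.1051, 0.252]
eef_rot: [-0.666, -0.236, 0.67, -0.228]
contact_force: [-0.3, -0.9, -0.8]
opening: 0.732
```

```bash
python3 - <<'E'
from h import *
p=camera_params('wrist'); im=snapshot('wrist'); cv2.imwrite('pics/w28.png',im[:,:,::-1])
cv2.imwrite('pics/s28.png',snapshot('scene')[:,:,::-1])
cv2.imwrite('pics/t28.png',snapshot('top')[:,:,::-1])
im=cv2.imread('pics/s28.png'); cv2.imwrite('pics/z.png',cv2.resize(im[100:250,130:290],None,fx=4,fy=4,interpolation=cv2.INTER_CUBIC))
plan(.4885,-.1005,.25)
c=(.4885,-.1003)
overlay('pics/w28.png','pics/w28b.png',p,[(*c,.118,.015,(0,0,255)),(*c,.006,.031,(0,255,0)),(*c,.006,.048,(0,255,0))],(150,80,370,280),3)
E
```

```text
tcp [ 0.4841 -0.106   0.2525] toolx [-0.007  0.009 -1.   ] tooly [ 0.618 -0.786 -0.011] q7 -0.85 open 0.737 F [-0.2  0.4 -0.5] t 34.4667
delta cm [ 0.25 -0.16 -0.69]
```

View pics/z.png

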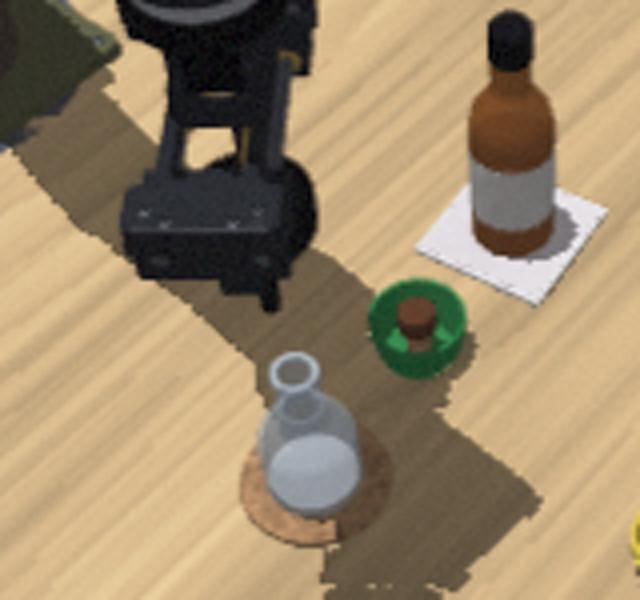

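View pics/w28b.png

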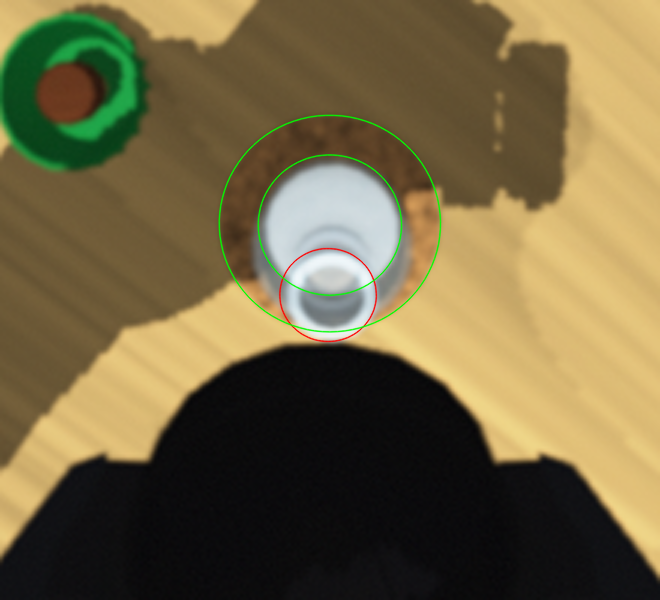

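```bash
python3 - <<'E'
from h import *
for z in (.165,.1695,.174): print(proj('scene',[[.4835,-.1053,z]]))
print(onz('scene',(198,175.5),.17), proj('scene',[[.4885,-.1003,.118]]))
im=cv2.imread('pics/s28.png'); cv2.imwrite('pics/z.png',cv2.resize(im[150:210,170:230],None,fx=10,fy=10,interpolation=cv2.INTER_CUBIC))
E
```

```text
[[196.7409498  178.91243978]]
[[196.47544153 177.62478039]]
[[196.20776565 176.32660856]]
[ 0.48235899 -0.09917134  0.17      ] [[202.49833137 191.45425697]]
```

View pics/z.png

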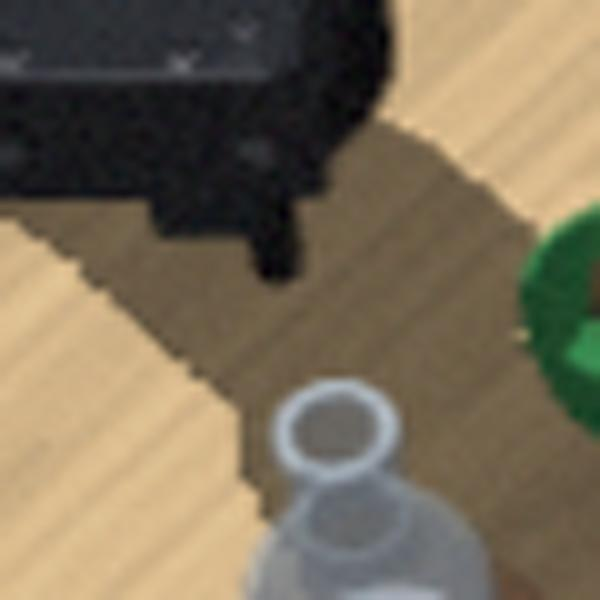

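```bash
python3 - <<'E'
from h import *
plan(.489,-.101,.212)
E
```

```text
tcp [ 0.4841 -0.106   0.2525] toolx [-0.007  0.009 -1.   ] tooly [ 0.618 -0.786 -0.011] q7 -0.85 open 0.737 F [-0.2  0.4 -0.5] t 34.4667
delta cm [ 4.05 -0.04 -0.7 ]
```

apply_moves([
  [0, 0, -0.3],
  [0.5, 0, -0.7],
  [1.5, 0, -0.7],
  [2.5, 0, -0.7],
  [3.5, 0, -0.7],
  [4, 0, -0.7],
  [4, 0, -0.7],
  [4, 0, -0.7],
  [4, 0, -0.7],
], yaw=[0, 0, 0, 0, 0, 0, 0, 0, 0], gripper=[60, 60, 60, 60, 60, 60, 60, 60, 60])

```text
clock: 35.22
tool_pos: [0.4897, -0.1014, 0.2129]
eef_rot: [-0.667, -0.235, 0.669, -0.227]
contact_force: [0.2, -0.2, -0.8]
opening: 0.731
```

```bash
python3 - <<'E'
from h import *
p=camera_params('wrist'); im=snapshot('wrist'); cv2.imwrite('pics/w29.png',im[:,:,::-1])
cv2.imwrite('pics/s29.png',snapshot('scene')[:,:,::-1])
im=cv2.imread('pics/s29.png'); cv2.imwrite('pics/z.png',cv2.resize(im[150:210,170:230],None,fx=10,fy=10,interpolation=cv2.INTER_CUBIC))
plan(.489,-.101,.212)
E
```

```text
tcp [ 0.4897 -0.1014  0.213 ] toolx [-0.006  0.009 -1.   ] tooly [ 0.618 -0.786 -0.011] q7 -0.87 open 0.735 F [-0.1 -0.1 -0.1] t 35.3167
delta cm [ 0.1  -0.07  0.03]
```

View pics/z.png

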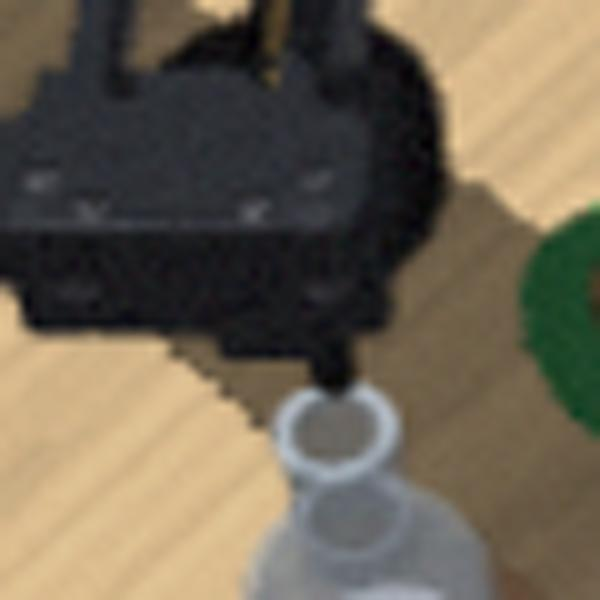

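View pics/w29.png

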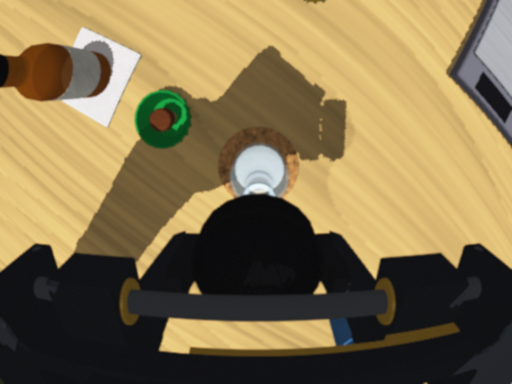

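apply_moves([
  [0.3, 0, 0],
  [0.7, 0, 0],
  [1, 0, 0],
  [1, 0, 0],
  [1, 0, 0],
], yaw=[0, 0, 0, 0, 0], gripper=[60, 60, 60, 60, 60])

```text
clock: 35.73
tool_pos: [0.4894, -0.1013, 0.2027]
eef_rot: [-0.667, -0.235, 0.67, -0.227]
contact_force: [0.9, 0.1, -0.3]
opening: 0.735
```

```bash
python3 - <<'E'
from h import *
cv2.imwrite('pics/s30.png',snapshot('scene')[:,:,::-1])
im=cv2.imread('pics/s30.png'); cv2.imwrite('pics/z.png',cv2.resize(im[150:210,170:230],None,fx=10,fy=10,interpolation=cv2.INTER_CUBIC))
plan(.489,-.101,.202)
E
```

```text
tcp [ 0.4896 -0.1013  0.2029] toolx [-0.006  0.009 -1.   ] tooly [ 0.618 -0.786 -0.011] q7 -0.88 open 0.734 F [ 0.5 -0.1 -0.1] t 35.7833
delta cm [ 0.09 -0.06  0.02]
```

View pics/z.png

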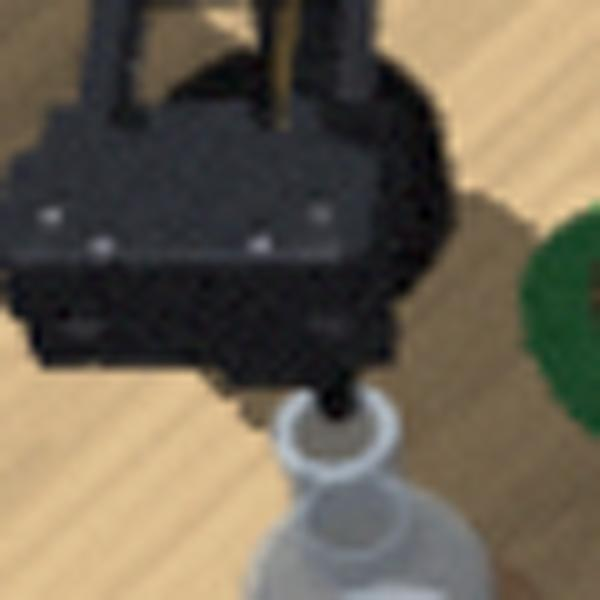

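apply_moves([
  [0.2, -0.05, 0],
  [0.4, -0.05, 0],
  [0.6, -0.05, 0],
  [0.8, -0.05, 0],
  [1, -0.05, 0],
  [1.2, -0.05, 0],
  [1.2, -0.05, 0],
], yaw=[0, 0, 0, 0, 0, 0, 0], gripper=[60, 60, 60, 60, 60, 60, 60])

```text
clock: 36.37
tool_pos: [0.4889, -0.1008, 0.1905]
eef_rot: [-0.667, -0.235, 0.67, -0.227]
contact_force: [0.0, 0.0, -0.3]
opening: 0.735
```

```bash
python3 - <<'E'
from h import *
cv2.imwrite('pics/s31.png',snapshot('scene')[:,:,::-1])
im=cv2.imread('pics/s31.png'); cv2.imwrite('pics/z.png',cv2.resize(im[150:240,170:250],None,fx=6.6,fy=6.6,interpolation=cv2.INTER_CUBIC))
plan(.489,-.101,.202)
E
```

```text
tcp [ 0.489  -0.1008  0.1906] toolx [-0.007  0.009 -1.   ] tooly [ 0.618 -0.786 -0.011] q7 -0.88 open 0.733 F [ 0.8 -0.8 -0.5] t 36.4167
delta cm [-1.14  0.    0.01]
```

View pics/z.png

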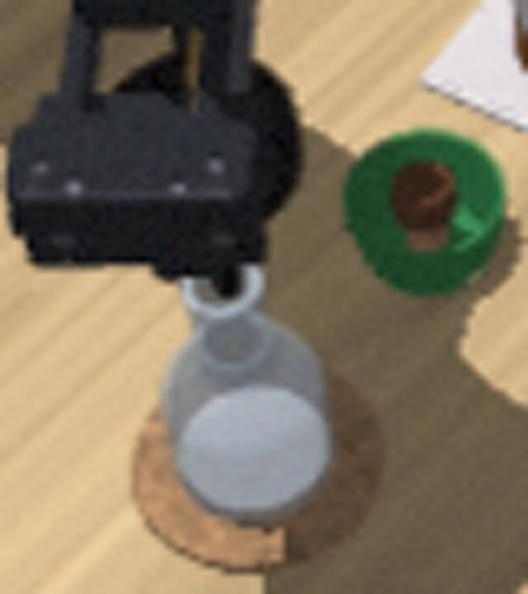

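apply_moves([
  [0.4, 0, 0],
  [0.8, 0, 0],
  [1.2, 0, 0],
  [1.6, 0, 0],
  [2, 0, 0],
  [2.3, 0, 0],
  [2.5, 0, 0],
  [2.5, 0, 0],
], yaw=[0, 0, 0, 0, 0, 0, 0, 0], gripper=[60, 60, 60, 60, 60, 60, 60, 60])

```text
clock: 37.08
tool_pos: [0.4886, -0.1005, 0.1652]
eef_rot: [-0.667, -0.235, 0.67, -0.227]
contact_force: [0.2, -0.4, -0.7]
opening: 0.737
```

apply_moves([
  [0.2, 0, 0],
  [0.4, 0, 0],
  [0.6, 0, 0],
  [0.6, 0, 0],
], yaw=[0, 0, 0, 0], gripper=[60, 60, 60, 60])

```text
clock: 37.42
tool_pos: [0.4884, -0.1004, 0.1588]
eef_rot: [-0.667, -0.235, 0.67, -0.227]
contact_force: [0.1, -0.2, -0.9]
opening: 0.732
```

apply_moves([
  [0.1, 0, 0],
  [0.2, 0, 0],
  [0.3, 0, 0],
  [0.3, 0, 0],
], yaw=[0, 0, 0, 0], gripper=[60, 60, 60, 60])

```text
clock: 37.75
tool_pos: [0.4883, -0.1004, 0.1557]
eef_rot: [-0.666, -0.235, 0.67, -0.227]
contact_force: [0.2, 0.7, -0.9]
opening: 0.734
```

```bash
python3 - <<'E'
from h import *
cv2.imwrite('pics/s32.png',snapshot('scene')[:,:,::-1])
im=cv2.imread('pics/s32.png'); cv2.imwrite('pics/z.png',cv2.resize(im[150:240,170:250],None,fx=6.6,fy=6.6,interpolation=cv2.INTER_CUBIC))
plan(.489,-.101,.202)
E
```

```text
tcp [ 0.4883 -0.1004  0.1558] toolx [-0.008  0.009 -1.   ] tooly [ 0.618 -0.786 -0.012] q7 -0.89 open 0.734 F [ 0.5  0.8 -0.2] t 37.8
delta cm [-4.62  0.03 -0.01]
```

View pics/z.png

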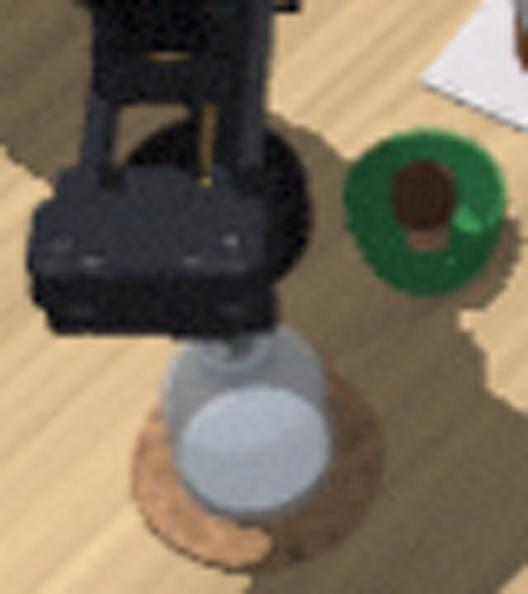

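Not yet in contact; continue in small steps.

apply_moves([
  [0.1, 0, 0],
  [0.2, 0, 0],
  [0.3, 0, 0],
  [0.3, 0, 0],
], yaw=[0, 0, 0, 0], gripper=[60, 60, 60, 60])

```text
clock: 38.13
tool_pos: [0.4883, -0.1004, 0.1527]
eef_rot: [-0.666, -0.235, 0.67, -0.227]
contact_force: [-0.8, -0.4, 1.4]
opening: 0.736
```

apply_moves([
  [0.1, 0, 0],
  [0.2, 0, 0],
  [0.2, 0, 0],
], yaw=[0, 0, 0], gripper=[60, 60, 60])

```text
clock: 38.38
tool_pos: [0.4886, -0.1009, 0.1512]
eef_rot: [-0.667, -0.235, 0.67, -0.227]
contact_force: [-0.7, -0.2, 5.1]
opening: 0.739
```

apply_moves([
  [0, 0, 0],
  [0, 0, 0],
  [0, 0, 0],
  [0, 0, 0],
  [0, 0, 0],
  [0, 0, 0],
], yaw=[0, 0, 0, 0, 0, 0], gripper=[76, 80, 86, 92, 97, 97])

```text
clock: 38.88
tool_pos: [0.4886, -0.1008, 0.1511]
eef_rot: [-0.667, -0.235, 0.67, -0.227]
contact_force: [0.2, 0.2, 0.1]
opening: 0.972
```

```bash
python3 - <<'E'
from h import *
cv2.imwrite('pics/w33.png',snapshot('wrist')[:,:,::-1])
plan(.489,-.101,.202)
E
```

```text
tcp [ 0.4886 -0.1009  0.1512] toolx [-0.008  0.008 -1.   ] tooly [ 0.617 -0.787 -0.011] q7 -0.89 open 0.971 F [-0.6  0.1  0.4] t 38.9333
delta cm [-5.08 -0.02 -0.02]
```

View pics/w33.png

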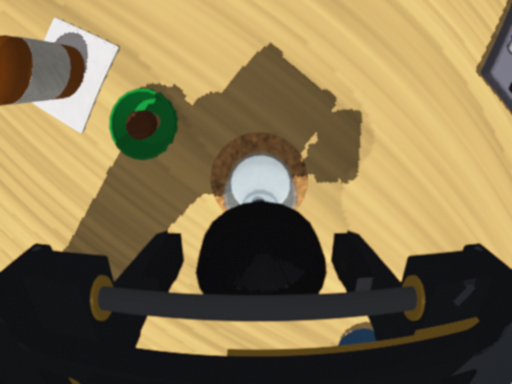

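apply_moves([
  [-0.5, 0, 0],
  [-1.5, 0, 0],
  [-3, 0, 0],
  [-5, 0, 0],
  [-8, 0, 0],
  [-11, 0, 0],
  [-14, 0, 0],
  [-16, 0, 0],
  [-16, 0, 0],
], yaw=[0, 0, 0, 0, 0, 0, 0, 0, 0], gripper=[97, 97, 97, 97, 97, 97, 97, 97, 97])

```text
clock: 39.68
tool_pos: [0.4921, -0.1025, 0.3156]
eef_rot: [0.67, 0.233, -0.667, 0.229]
contact_force: [0.1, -0.2, -0.1]
opening: 0.971
```

apply_moves([
  [0, 2, 1],
  [0, 5, 3],
  [0, 8, 5],
  [0, 11, 7],
  [0, 14, 9],
  [0, 16, 10],
  [0, 16, 10],
  [0, 16, 10],
], yaw=[0, 0, 0, 0, 0, 0, 0, 0], gripper=[97, 97, 97, 97, 97, 97, 97, 97])

```text
clock: 40.35
tool_pos: [0.5114, -0.291, 0.3132]
eef_rot: [0.669, 0.233, -0.668, 0.227]
contact_force: [0.2, 0.1, -0.2]
opening: 0.973
```

```bash
python3 - <<'E'
from h import *
p=camera_params('wrist')
for n in ('wrist','scene','top'): cv2.imwrite(f'pics/{n}34.png',snapshot(n)[:,:,::-1])
ps=camera_params('scene')
c=(.4882,-.0998)
overlay('pics/scene34.png','pics/z.png',ps,[(*c,.142,.0325,(0,0,255)),(*c,.162,.0325,(0,255,0)),(*c,.118,.015,(255,0,0)),(.4575,.1377,.006,.029,(0,0,255)),(.4729,.019,.036,.0325,(0,0,255))],(160,80,300,250),4,'scene')
im=cv2.imread('pics/scene34.png'); cv2.imwrite('pics/z2.png',cv2.resize(im[80:250,160:300],None,fx=3.5,fy=3.5,interpolation=cv2.INTER_CUBIC))
for n in ('top','scene'):
    for t,x0 in dict(yellow_cup=(.7046,-.0097),pepper_mill=(.5777,.3492),green_cup=(.4729,.019)).items():
        for d in silhouettes(t,n)[:1]: print(n,t,d['score'],fit(t,[(n,d['mask'],None)],x0))
    for d in spot_point('mug',n)[:1]: print(n,'mug',d,onz(n,d['pixel'],0))
plan(*c,.2)
E
```

```text
top yellow_cup 0.74 (array([ 0.70282765, -0.01108351]), np.float64(0.9264732003211975))
top pepper_mill 0.94 (array([0.5698155, 0.3382017]), np.float64(0.7221941351890564))
top green_cup 0.71 (array([0.47221648, 0.01839102]), np.float64(0.76437908411026))
top mug {'pixel': [375.2, 269.3], 'score': 0.91} [ 0.37846624 -0.36012621  0.        ]
scene yellow_cup 0.83 (array([ 0.70575183, -0.00821309]), np.float64(0.9565596580505371))
scene pepper_mill 0.68 (array([0.57955202, 0.34746438]), np.float64(0.7251736521720886))
scene green_cup 0.95 (array([0.47522652, 0.01920888]), np.float64(0.7715626358985901))
scene mug {'pixel': [105.0, 269.8], 'score': 0.89} [ 3.93496787e-01 -3.49180404e-01 -1.11022302e-16]
tcp [ 0.5122 -0.2898  0.3144] toolx [ 0.001  0.007 -1.   ] tooly [ 0.618 -0.786 -0.005] q7 -0.52 open 0.971 F [ 0.6  0.1 -0.2] t 40.9
delta cm [ 11.57 -16.37  -9.78]
```

View pics/z.png

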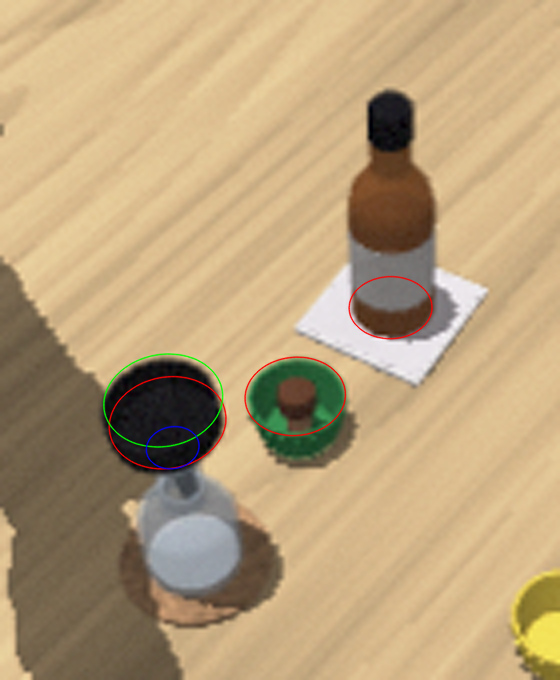

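View pics/z2.png

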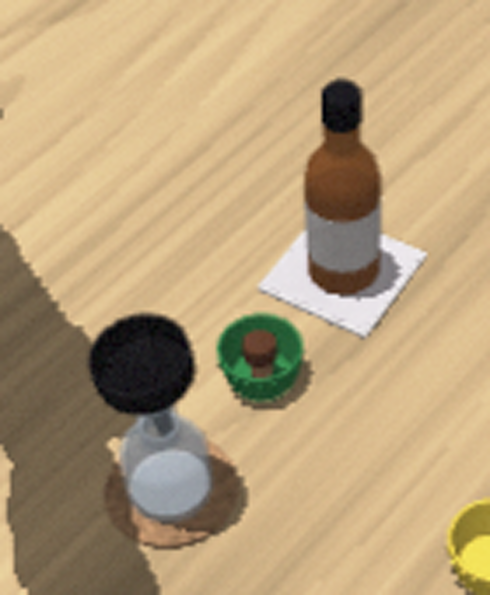

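View pics/scene34.png

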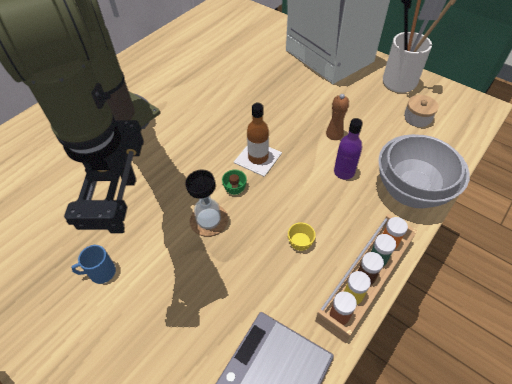

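View pics/top34.png

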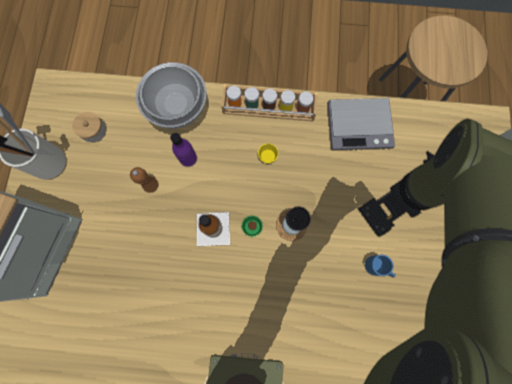

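```bash
python3 -c "
from plant import *
print(finish_job())"
```

```text
the job is handed in; nothing more can be done
None
```

I finished the whole job in the order asked and handed it in at about 41 s of the 128 s allowed. No grasp or placing had to be repeated.

| Item | Result | Evidence |
|---|---|---|
| Cruet | Middle of the cork mat | Within about 1 mm in the wrist camera |
| Oil bottle | Middle of the tile | Wrist camera fit (0.4572, 0.1377), tile centre (0.4575, 0.1377) |
| Green cup | On the worktop, halfway between mat and tile | Wrist camera fit within 1 mm of the midpoint |
| Stopper | Standing upright inside the green cup | Visible in the wrist and scene pictures |
| Funnel | Spout down in the cruet's neck, released on contact | Clear upward push, about 5 N; the collar sits at about the seated height in the scene camera |

**Care in handling:** the cruet and bottle stayed upright and were lowered until the wrist force showed contact before I let go. The measured force on the tool never read above about 12 N.

**Bystanders:** the pepper mill, yellow cup, mug and purple bottle are standing where they were in the last pictures. Refits of the mill and yellow cup agree with the first ones to a few millimetres. The network's point on the mug moved 5 to 6 mm between its first and last readings, which I put down to the funnel no longer hiding it.

**Disagreements in the checks:** the scene camera showed the cruet's mouth about 1 px (roughly 3 mm) off from where the wrist camera put it. It also placed the cup about 3 mm from the wrist fit in x. For placing I relied on the wrist camera, whose mat and tile measurements agreed with the stated 240 mm spacing (239.5 mm).

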